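Put away a medicine delivery: tubs in the latching tray, cartons in the roofed lanes

ROBOT

A 6-joint arm with a two-finger parallel gripper is mounted at the origin on the work surface. World frame = base frame: x ahead of the robot, y to its left, z up, the work surface at z = 0. Lengths are in m, angles in degrees, forces in N, time in s.
With the tool pointing down it reaches from about 0.4 to 0.825 m from the base axis. Payload 7 kg.
Tool frame: the origin (TCP) lies at the very end of the fingers, on their centre line; the grasp point (between the pads) lies behind it (r.grasp_offset is the z of the grasp point in the tool frame, in m); z points along the fingers, y is the direction in which the jaws open and shut (so a half turn about z gives the same grasp; the last joint's range is limited). The gripper opens to 88 mm and grips with 3 to 60 N. Pads are 19 mm wide; open, the fingers measure 130 mm over their backs; the gripper's body (78 mm by 193 mm) begins 47 mm behind the grasp point.
Start: joints at [93.684, 20.546, 0.682, 0, -70.136, -16.507], TCP at [0.15, 0.658, 0.191] pointing down, gripper open.
Joint ranges: [-176.03, 176.03], [-82.01, 121.73], [-58.28, 71.71], [-173.87, 95.51], [-174.79, -0.11], [-173.66, 173.66]. Speed limits (degrees/s): [136.94, 136.94, 172.46, 180, 180, 180].

INTERFACE

Orientations are given as [roll, pitch, yaw] about the fixed x, y, z axes, in that order (R = Rz(yaw) Ry(pitch) Rx(roll)).
In Python, from plant import r gives the robot as it stands. The module is installed in compiled form; this text tells all that it offers.
- The arm moves only by the tool servo_tool, never from a script. Its argument "targets" is a list of rows, each an object of numbers: "dx", "dy", "dz": the shift along the world's x, y, z in cm; "spin": the turn about the world's z in rad; "grip": the opening in per cent of the stroke, from 0 (shut) to 100 (fully open). A call has exactly 10 rows; each row is the pose to reach, as a shift and turn from the pose commanded when the call began; what a row does not reach only later rows make up. A row lasts 1/12 s, in which the tool goes at most 41.7 mm and 7.16 degrees, less where a joint would pass 70% of its speed; a pose out of reach is approached as far as the arm can. A call with a gripper value outside its range is refused whole. The fingers move at their own pace and stop on an object; "squeeze" is the grip in N (left out, the last holds). Time passes only in rows, so rows that repeat a pose let the fingers close, or fill a call up. It gives the time, the measured TCP pose, the force and the opening at its end, in the units of the state.
- r.get_state(): the state, without advancing time (a new reading comes with each control period).
- r.capture(name): name is "scene" or "top" or "wrist"; returns the picture (480x640x3 uint8, blue, green, red); there is no depth.
- r.get_calibration(name): a dict with "K" (3x3 intrinsics, pixels), "k1" (the pictures are not rectified: a ray, as slopes to the right and down, at radius r is drawn at 1 + k1 r^2 times it, then the intrinsics apply), "extrinsics" (4x4, takes a point from camera to world coordinates). Camera axes: x right, y down, z forward; pixel columns grow to the right and rows downward; lengths in m; the calibration is good to about 2 mm. A picture is of the moment at which its call begins: read the wrist's pose just before it. get_calibration takes no time and is no camera call; for the wrist camera it gives the pose at the moment of the call.
- r.close_job(): hands the job in, once; it reports no verdict.
Trained networks look in the newest picture that a camera, given by its name, has taken for a name from the list of things; names that differ only in an ending like _2 or _b are one class to them, and where a whole thing is asked for, a point or a joint stands for the part that bears it (a point fixed in the world has none). Each returns a list of dicts, best first, with "p" (0 to 1); they miss things now and then, are a little off and sometimes report something else, mostly with a low value. They report only what shows in the picture. A call takes as long as a camera call. They do not tell look-alikes from the thing itself.
- r.cut_out(name, camera): "mask" (480x640 bool, what is visible of it) and "extent" ([left, top, right, bottom] in pixels, round what is visible of it).
The state is a dict: "time_s": time; "joints": joint angles; "qd": joint speeds; "joint_torque": joint torques, N m; "tcp_pos": TCP position; "eef_rot": TCP orientation; "contact_force": force on the tool from outside, world axes, zero at the start; "moment": the same for the moment, N m; "gripper_width": finger opening in m.
Only numpy, scipy, OpenCV 4.12 (cv2) and the standard library are available. Lean on these libraries where they do the work, as an engineer would, in place of code of your own. Each camera call takes 0.05 s, during which the arm holds its last target. There are 200 camera calls.

TASK

Put this delivery away. Press the green button on the cabinet so that its tray pops out, put every round tub into the tray, and push the tray home until it clicks and stays shut; also slide every orange carton lengthwise into a lane of the low clear-roofed rack, one to a lane, until it meets the stop at the back (it does not matter which lane, or whether the cartons come before or after the tray). Do not disturb the white jars and the red-and-white box.

Things in the scene. Friction and masses are not known exactly. Their poses are not given: they have to be found in the camera images.
- cabinet: Low grey counter cabinet, fixed: 260 mm deep (its x), 260 mm wide (y), 88 mm high; origin at the centre of its underside; its open front lies 130 mm from the origin towards -x, facing the robot. A latched tray slides out of the front towards the cabinet's -x.
- tray (a joint): How far the tray is out, m: about 0 latched shut, 0.125 fully out. A damped spring pushes it out in about 1.5 s (5 N shut, 2 N out; 1 N friction). To latch it, push the front panel a little past 0 (it stops at -0.003) with about 10 N: the latch clicks over in the last few mm, the button dipping as it does; let go, it springs back to about 0 and stays.
- tray_in (a point): Centre of the tray's inner floor, moving with it; axes as the cabinet's. Inside 120 mm (x) by 212 mm (y); floor 14 mm above the counter; side and rear walls 4 mm thick, 20 mm high above the floor; front panel's top 86 mm above the counter. Fully out, the whole inside is in the open; shut, there is 68 mm between floor and cabinet roof.
- tray_front (a point): Middle of the outer (-x) face of the tray's blue front panel, 60 mm above the counter, moving with the tray; axes as the cabinet's. The panel is 260 mm wide, 8 mm thick, from 6 to 86 mm above the counter. Push it towards +x.
- release (a joint): How far the green release button is pressed, m: 0 up, 0.008 fully down. The latch lets go at about 0.005 to 0.006 (5 N); fully down takes 5.6 N. It springs back.
- release_top (a point): Centre of the top of the green release button, 30 mm diameter, 22 mm above the cabinet's top (110 mm above the counter), in a black collar 44 mm wide and 8 mm high; press it straight down.
- rack: Low fixed rack of three parallel lanes without a floor of their own, open towards its -x (robot's side), under a clear roof 52 to 56 mm above the counter; origin on the counter in the middle lane; x points into the lanes. Walls and roof begin at x = -30 mm; the back stop's face is at x = 44 mm. A carton pushed home has its centre at x = 4 mm and its near end 6 mm proud of the roof.
- lane0 (a point): Middle of the mouth of the left (+y) lane of the rack, on the counter, level with the roof's front edge; x points into the lane, y across it, z up. Lanes are 56 mm wide at 62 mm pitch between 6 mm walls; the back stop is 74 mm in.
- lane1 (a point): Middle of the mouth of the middle lane of the rack, on the counter, level with the roof's front edge; x points into the lane, y across it, z up. Lanes are 56 mm wide at 62 mm pitch between 6 mm walls; the back stop is 74 mm in.
- lane2 (a point): Middle of the mouth of the right (-y) lane of the rack, on the counter, level with the roof's front edge; x points into the lane, y across it, z up. Lanes are 56 mm wide at 62 mm pitch between 6 mm walls; the back stop is 74 mm in.
- tub0: Round medicine tub, cream with a tan lid, 52 mm diameter, 48 mm high, about 110 g; origin at the centre of its underside, z up. May be absent.
- tub1: Round medicine tub, cream with a tan lid, 52 mm diameter, 48 mm high, about 110 g; origin at the centre of its underside, z up. May be absent.
- tub2: Round medicine tub, cream with a tan lid, 52 mm diameter, 48 mm high, about 110 g; origin at the centre of its underside, z up. May be absent.
- carton0: Oblong sachet carton, orange with a green band, 80 mm long (its x), 46 mm wide (its y), 40 mm high, about 120 g; origin at the centre of its underside. Either end may go first. May be absent.
- carton1: Oblong sachet carton, orange with a green band, 80 mm long (its x), 46 mm wide (its y), 40 mm high, about 120 g; origin at the centre of its underside. Either end may go first. May be absent.
- carton2: Oblong sachet carton, orange with a green band, 80 mm long (its x), 46 mm wide (its y), 40 mm high, about 120 g; origin at the centre of its underside. Either end may go first. May be absent.
- jar0: Bystander: white square jar, 62 mm wide, 103 mm high; origin at the centre of its underside. Leave alone.
- jar1: Bystander: white square jar, 62 mm wide, 103 mm high; origin at the centre of its underside. Leave alone.
- redbox: Bystander: white box with a red band, 80 x 50 x 50 mm; origin at the centre of its underside. Leave alone.
There are look-alikes about, which are no part of the job. What is shaped like the carton1 but blue is not meant.

How it is judged:
By the outcome, as a careful person would: the job done as asked, in the order asked, and still so for the second after the job is handed in, with the robot touching nothing.
Of tub0, tub1, tub2 only 2 to 3 are there at a start; the rules pass over those that are not, and their reading is None.
Of carton0, carton1, carton2 only 2 to 3 are there at a start; the rules pass over those that are not, and their reading is None.
At some moment in a run one of tub0, tub1, tub2, carton0, carton1, carton2 may be knocked a few centimetres aside while the robot is not near it.
Once in a run the grip may slacken for a moment while it holds something.
It also fails if it takes over 210 s, if anything falls off the work surface, if the arm or the gripper's body presses on something with over 40 N, if the wrist force passes 120 N, or if a joint passes its speed limit or range.

## Working session

There is one attempt and no reset: what is moved stays moved. The work goes in short steps, Python scripts to look and compute and a tool call to move; the robot and the scene stay as the last step left them, time stands still between calls to the robot, and variables do not carry over. Pictures are saved under pics/ and viewed, about 12 in all and at most 16, crops included, and the job is handed in when it is done.

Besides the shell and the picture viewer there is one more tool, called after "Emit:" as name(argument=value, ...) on one line, values as JSON. servo_tool: Moves the arm, as the interface text tells. Its arguments: {"type":"object","properties":{"targets":{"type":"array"},"squeeze":{"type":"number"}},"required":["targets"]}

```bash
mkdir -p pics
cat > h.py <<'E'
import numpy as np, cv2
from plant import r
def shot(cam,fn=None):
    im=r.capture(cam)
    if fn: cv2.imwrite('pics/'+fn,im)
    return im
def ray(cam,uv,cal=None):
    c=cal or r.get_calibration(cam);K=np.array(c['K']);E=np.array(c['extrinsics'])
    p=(np.array(uv,float)-[K[0,2],K[1,2]])/[K[0,0],K[1,1]]
    q=p.copy()
    for _ in range(20): q=p/(1+c['k1']*(q@q))
    return E[:3,3],E[:3,:3]@np.array([q[0],q[1],1])
def onz(cam,uv,z,cal=None):
    o,d=ray(cam,uv,cal); return (o+d*(z-o[2])/d[2])[:2]
def proj(cam,P,cal=None):
    c=cal or r.get_calibration(cam);K=np.array(c['K']);E=np.array(c['extrinsics'])
    q=E[:3,:3].T@(np.array(P,float)-E[:3,3]); q=q[:2]/q[2]; q=q*(1+c['k1']*(q@q))
    return q*[K[0,0],K[1,1]]+[K[0,2],K[1,2]]
def st():
    s=r.get_state(); print('t',round(s['time_s'],2),'tcp',np.round(s['tcp_pos'],4),'rot',np.round(s['eef_rot'],1),'F',np.round(s['contact_force'],1),'w',round(s['gripper_width'],4)); return s
E
python3 - <<'E'
from h import *
st(); print(r.grasp_offset)
for c in('top','scene','wrist'):
    shot(c,c+'0.png'); k=r.get_calibration(c); print(c,np.round(k['K'],1).tolist(),k['k1'],np.round(k['extrinsics'],3).tolist())
for c in('top','scene'):
  for n in('tub0','carton0','jar0','redbox','cabinet','rack','release','tray'):
    for d in r.cut_out(n,c): 
        m=d['mask'];ys,xs=np.nonzero(m);print(c,n,round(d['p'],2),np.round(d['extent']),round(xs.mean()),round(ys.mean()))
E
```

```text
t 0.0 tcp [0.1497 0.6576 0.1899] rot [179.9  -0.  -12.8] F [-0.7 -0.1  0.4] w 0.0875
-0.0188
top [[610.3, 0.0, 322.9], [0.0, 610.3, 242.6], [0.0, 0.0, 1.0]] -0.13569030805917046 [[0.069, -0.976, 0.206, 0.291], [-0.998, -0.067, 0.016, 0.007], [-0.002, -0.207, -0.978, 1.46], [0.0, 0.0, 0.0, 1.0]]
scene [[619.2, 0.0, 315.0], [0.0, 619.2, 242.9], [0.0, 0.0, 1.0]] 0.027761253951091663 [[-0.675, 0.516, -0.527, 1.368], [0.738, 0.451, -0.502, 0.808], [-0.021, -0.728, -0.686, 1.133], [0.0, 0.0, 0.0, 1.0]]
wrist [[407.9, 0.0, 326.3], [0.0, 407.9, 239.0], [0.0, 0.0, 1.0]] 0.026150603107572737 [[-0.223, -0.929, -0.297, 0.23], [-0.975, 0.212, 0.066, 0.64], [0.002, 0.304, -0.953, 0.384], [0.0, 0.0, 0.0, 1.0]]
top tub0 0.98 [301. 291. 323. 314.] 312 301
top tub0 0.9 [309. 202. 330. 229.] 320 214
top tub0 0.69 [354. 251. 374. 274.] 367 264
top carton0 0.89 [380. 327. 412. 370.] 395 347
top carton0 0.82 [342. 285. 368. 325.] 355 304
top carton0 0.71 [360. 195. 387. 235.] 373 217
top jar0 0.83 [325. 146. 350. 182.] 336 166
top jar0 0.71 [193. 202. 210. 213.] 201 208
top jar0 0.58 [378. 152. 413. 194.]
[... 200 characters left out ...]
binet 0.44 [440. 229. 507. 317.] 475 272
top rack 0.64 [324. 146. 350. 182.] 336 165
top tray 0.96 [171. 206. 233. 304.] 203 253
scene tub0 0.68 [342. 225. 354. 251.] 347 238
scene carton0 0.97 [231. 242. 272. 275.] 252 258
scene carton0 0.86 [305. 208. 332. 237.] 317 223
scene carton0 0.81 [300. 177. 332. 206.] 315 191
scene carton0 0.46 [199. 165. 246. 224.] 221 194
scene jar0 0.58 [226. 271. 259. 321.] 242 296
scene redbox 0.81 [157. 198. 197. 229.] 176 214
scene cabinet 0.84 [357. 273. 532. 430.] 441 350
scene rack 0.95 [198. 168. 248. 225.] 221 194
scene release 0.72 [382. 304. 393. 316.] 386 312
scene tray 0.97 [361. 272. 461. 329.] 403 295
scene tray 0.44 [279. 269. 300. 292.] 289 281
```

Run:
```python
import cv2
a=cv2.imread('pics/top0.png')[120:400,60:540]; cv2.imwrite('pics/v1.png',cv2.resize(a,(800,467),interpolation=cv2.INTER_CUBIC))
```

```text
(no output)
```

View pics/v1.png

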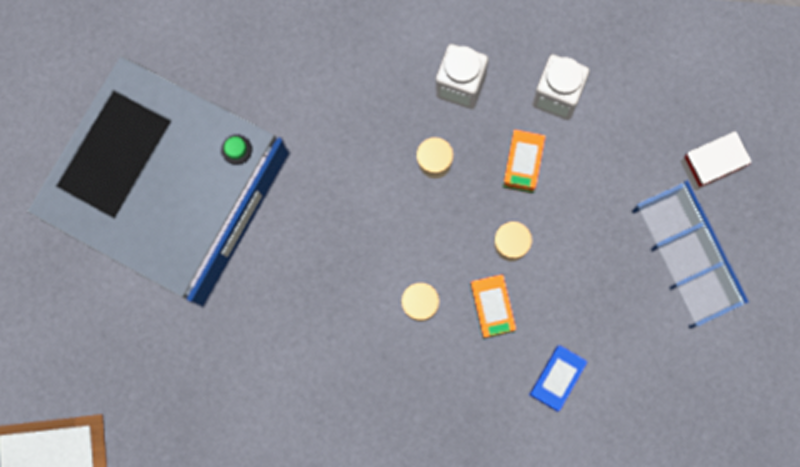

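View pics/scene0.png

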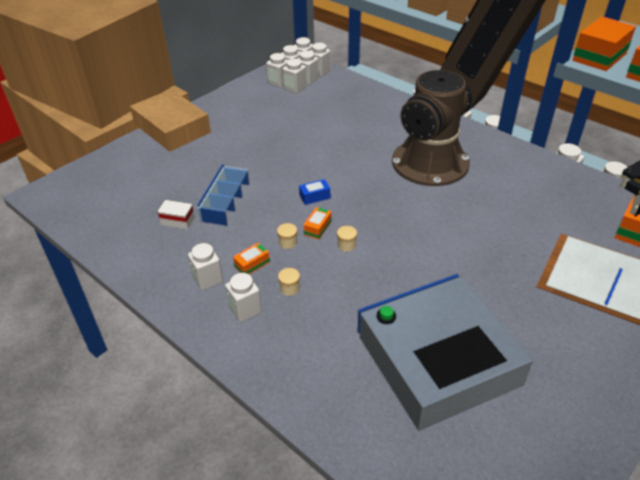

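The top view shows three tubs (crop px 435,155; 513,240; 420,301), two orange cartons (524,160; 494,306), a blue look-alike (558,378), the cabinet at left with its button at 236,148, and the rack at right with its mouth facing left and down.

```bash
cat >> h.py <<'E'
def blobs(im,cam,cls,z,cal=None,amin=60):
    hsv=cv2.cvtColor(im,cv2.COLOR_BGR2HSV)
    lo,hi={'or':((5,170,120),(16,255,255)),'tan':((16,60,150),(32,200,255)),'green':((45,120,60),(80,255,255)),'blue':((105,120,50),(125,255,255))}[cls]
    m=cv2.inRange(hsv,lo,hi); m=cv2.morphologyEx(m,cv2.MORPH_CLOSE,np.ones((3,3)))
    cs,_=cv2.findContours(m,cv2.RETR_EXTERNAL,cv2.CHAIN_APPROX_NONE); out=[]
    for c in cs:
        if cv2.contourArea(c)<amin: continue
        P=np.array([onz(cam,p[0],z,cal) for p in c]); (cx,cy),(a,b),t=cv2.minAreaRect((P*1000).astype(np.float32))
        if a<b: a,b,t=b,a,t+90
        out.append((np.round([cx,cy],1).tolist(),round(a),round(b),round((t+90)%180-90,1),c[:,0].mean(0).round().tolist()))
    return out
E
python3 - <<'E'
from h import *
im=cv2.imread('pics/top0.png')
for c,z in(('tan',.048),('or',.04),('green',.11),('blue',.05)):
    for b in blobs(im,'top',c,z,amin=40): print(c,b)
f=lambda x,y:(60+x*.6,120+y*.6)
for n,p,z in [('cabRL',(122,57),.088),('cabRR',(35,212),.088),('panelT',(287,150),.086),('panelB',(203,306),.086),('rack post a',(636,210),.054),('post b',(691,326),.054),('back a',(686,184),.054),('back b',(745,300),.054),('jar',(463,62),.103),('jar',(565,74),.103),('redb',(718,158),.05),('blue',(558,378),.04)]: print(n,(onz('top',f(*p),z)*1000).round())
E
```

```text
tan ([408.5, -697.4], 164, 84, -0.9, [624.0, 338.0])
tan ([449.1, 46.7], 49, 49, 3.9, [312.0, 300.0])
tan ([449.7, -55.5], 80, 44, 16.7, [356.0, 304.0])
tan ([545.0, -78.3], 50, 49, 3.3, [368.0, 264.0])
tan ([660.3, 39.8], 52, 50, -40.0, [321.0, 213.0])
tan ([663.1, -87.6], 77, 44, -5.2, [375.0, 215.0])
or ([664.1, -88.5], 81, 43, -7.2, [374.0, 215.0])
green ([636.4, 315.2], 30, 29, 31.8, [201.0, 208.0])
blue ([151.3, 615.0], 131, 5, 8.8, [58.0, 410.0])
blue ([356.5, -151.3], 81, 47, -26.8, [395.0, 346.0])
blue ([561.5, -366.9], 190, 5, 28.1, [490.0, 265.0])
blue ([545.3, 309.6], 263, 26, -23.2, [202.0, 254.0])
blue ([666.9, 836.9], 53, 25, 11.3, [4.0, 191.0])
cabRL [766. 500.]
cabRR [530. 595.]
panelT [643. 246.]
panelB [417. 339.]
rack post a [ 598. -251.]
post b [ 438. -333.]
back a [ 640. -322.]
back b [ 479. -409.]
jar [783.   8.]
jar [ 775. -136.]
redb [ 683. -369.]
blue [ 356. -153.]
```

Emit:
servo_tool(targets=[{"dx":24,"dy":-17,"dz":3,"grip":0},{"dx":24,"dy":-17,"dz":3,"grip":0},{"dx":24,"dy":-17,"dz":3,"grip":0},{"dx":24,"dy":-17,"dz":3,"grip":0},{"dx":24,"dy":-17,"dz":3,"grip":0},{"dx":24,"dy":-17,"dz":3,"grip":0},{"dx":24,"dy":-17,"dz":3,"grip":0},{"dx":24,"dy":-17,"dz":3,"grip":0},{"dx":24,"dy":-17,"dz":3,"grip":0},{"dx":24,"dy":-17,"dz":3,"grip":0}], squeeze=20)

```text
validation failed for argument at $.ta...
```

Emit:
servo_tool(targets=[{"dx":24.6,"dy":-17.3,"dz":0,"grip":0},{"dx":24.6,"dy":-17.3,"dz":0,"grip":0},{"dx":24.6,"dy":-17.3,"dz":0,"grip":0},{"dx":24.6,"dy":-17.3,"dz":0,"grip":0},{"dx":24.6,"dy":-17.3,"dz":0,"grip":0},{"dx":24.6,"dy":-17.3,"dz":0,"grip":0},{"dx":24.6,"dy":-17.3,"dz":0,"grip":0},{"dx":24.6,"dy":-17.3,"dz":0,"grip":0},{"dx":24.6,"dy":-17.3,"dz":0,"grip":0},{"dx":24.6,"dy":-17.3,"dz":0,"grip":0}])

```text
validation failed for argument at $.ta...
```

Emit:
servo_tool(targets=[{"dx":24,"dy":-17,"dz":3,"spin":0,"grip":0},{"dx":24,"dy":-17,"dz":3,"spin":0,"grip":0},{"dx":24,"dy":-17,"dz":3,"spin":0,"grip":0},{"dx":24,"dy":-17,"dz":3,"spin":0,"grip":0},{"dx":24,"dy":-17,"dz":3,"spin":0,"grip":0},{"dx":24,"dy":-17,"dz":3,"spin":0,"grip":0},{"dx":24,"dy":-17,"dz":3,"spin":0,"grip":0},{"dx":24,"dy":-17,"dz":3,"spin":0,"grip":0},{"dx":24,"dy":-17,"dz":3,"spin":0,"grip":0},{"dx":24,"dy":-17,"dz":3,"spin":0,"grip":0}], squeeze=20)

```text
time_s: 1.78
tcp_pos: [0.39, 0.488, 0.2208]
eef_rot: [-180.0, 0.0, -12.9]
contact_force: [-0.6, -0.6, 0.3]
gripper_width: 0.0261
```

Emit:
servo_tool(targets=[{"dx":24.6,"dy":-17.3,"dz":-3,"spin":-0.18,"grip":0},{"dx":24.6,"dy":-17.3,"dz":-3,"spin":-0.18,"grip":0},{"dx":24.6,"dy":-17.3,"dz":-3,"spin":-0.18,"grip":0},{"dx":24.6,"dy":-17.3,"dz":-3,"spin":-0.18,"grip":0},{"dx":24.6,"dy":-17.3,"dz":-3,"spin":-0.18,"grip":0},{"dx":24.6,"dy":-17.3,"dz":-3,"spin":-0.18,"grip":0},{"dx":24.6,"dy":-17.3,"dz":-3,"spin":-0.18,"grip":0},{"dx":24.6,"dy":-17.3,"dz":-3,"spin":-0.18,"grip":0},{"dx":24.6,"dy":-17.3,"dz":-3,"spin":-0.18,"grip":0},{"dx":24.6,"dy":-17.3,"dz":-3,"spin":-0.18,"grip":0}])

```text
time_s: 2.62
tcp_pos: [0.6353, 0.3159, 0.1898]
eef_rot: [179.9, 0.0, -23.1]
contact_force: [-0.8, 0.3, 0.7]
gripper_width: 0.0004
```

Run:
```python
from h import *
s=st(); cal=r.get_calibration('wrist'); im=shot('wrist','w1.png')
for b in blobs(im,'wrist','green',.11,cal): print(b)
for b in blobs(im,'wrist','blue',.086,cal): print(b)
```

```text
t 2.62 tcp [0.6353 0.3159 0.1898] rot [179.9   0.  -23.1] F [-0.8  0.3  0.7] w 0.0004
([638.2, 315.9], 31, 29, -23.2, [325.0, 228.0])
([611.3, 282.4], 122, 15, -22.0, [379.0, 230.0])
```

View pics/w1.png

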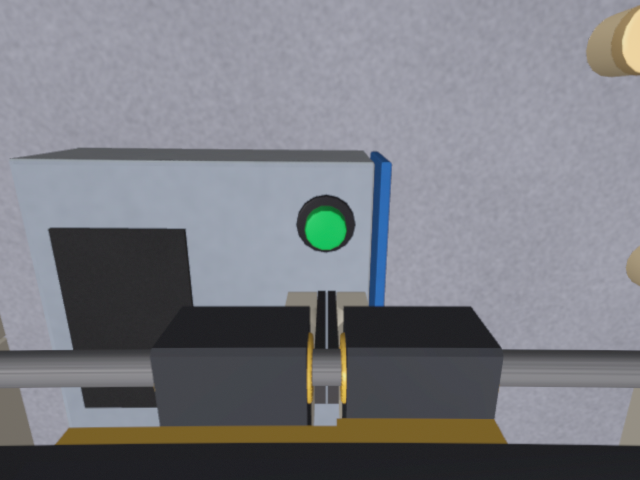

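The wrist view shows the button at px (325,228), about 2 mm from where I had it. The front panel runs along px x≈380.

Emit:
servo_tool(targets=[{"dx":0.2,"dy":0,"dz":-3,"spin":0,"grip":0},{"dx":0.2,"dy":0,"dz":-6,"spin":0,"grip":0},{"dx":0.2,"dy":0,"dz":-7.5,"spin":0,"grip":0},{"dx":0.2,"dy":0,"dz":-8,"spin":0,"grip":0},{"dx":0.2,"dy":0,"dz":-8.4,"spin":0,"grip":0},{"dx":0.2,"dy":0,"dz":-8.8,"spin":0,"grip":0},{"dx":0.2,"dy":0,"dz":-8.8,"spin":0,"grip":0},{"dx":0.2,"dy":0,"dz":-8.8,"spin":0,"grip":0},{"dx":0.2,"dy":0,"dz":-4,"spin":0,"grip":0},{"dx":0.2,"dy":0,"dz":0,"spin":0,"grip":0}])

```text
time_s: 3.5
tcp_pos: [0.6366, 0.3143, 0.1854]
eef_rot: [179.8, 0.1, -23.1]
contact_force: [1.0, 0.6, 2.1]
gripper_width: 0.0
```

Emit:
servo_tool(targets=[{"dx":0,"dy":0,"dz":6,"spin":0,"grip":80},{"dx":0,"dy":0,"dz":6,"spin":0,"grip":80},{"dx":-10,"dy":-8,"dz":6,"spin":0,"grip":80},{"dx":-10,"dy":-8,"dz":6,"spin":0,"grip":80},{"dx":-10,"dy":-8,"dz":6,"spin":0,"grip":80},{"dx":-10,"dy":-8,"dz":6,"spin":0,"grip":80},{"dx":-10,"dy":-8,"dz":6,"spin":0,"grip":80},{"dx":-10,"dy":-8,"dz":6,"spin":0,"grip":80},{"dx":-10,"dy":-8,"dz":6,"spin":0,"grip":80},{"dx":-10,"dy":-8,"dz":6,"spin":0,"grip":80}])

```text
time_s: 4.33
tcp_pos: [0.5386, 0.2359, 0.2461]
eef_rot: [-180.0, -0.0, -23.1]
contact_force: [0.3, 0.1, -0.3]
gripper_width: 0.0618
```

Run:
```python
from h import *
s=st(); im=shot('top','t2.png'); cal=r.get_calibration('wrist'); iw=shot('wrist','w2.png')
for c,z in(('tan',.048),('or',.04),('blue',.086)):
    for b in blobs(im,'top',c,z,amin=40): print('top',c,b)
for b in blobs(iw,'wrist','blue',.086,cal): print('w',b)
cv2.imwrite('pics/v2.png',cv2.hconcat([cv2.resize(im[100:340,60:380],(640,480))[:, :400],cv2.resize(iw,(400,300)).copy() if 0 else cv2.resize(iw,(400,480))]))
```

```text
t 4.33 tcp [0.5386 0.2359 0.2461] rot [-180.    -0.   -23.1] F [ 0.3  0.1 -0.3] w 0.0618
top tan ([408.2, -702.7], 161, 87, -5.6, [624.0, 338.0])
top tan ([449.2, 45.5], 49, 46, 3.9, [313.0, 301.0])
top tan ([449.8, -55.5], 80, 44, 16.5, [356.0, 304.0])
top tan ([545.0, -78.3], 50, 49, 3.3, [368.0, 264.0])
top tan ([659.7, 37.2], 52, 45, -13.8, [321.0, 214.0])
top tan ([663.3, -87.0], 77, 45, -7.3, [374.0, 216.0])
top blue ([154.9, 599.5], 128, 5, 8.8, [58.0, 410.0])
top blue ([354.8, -147.2], 79, 46, -27.1, [395.0, 346.0])
top blue ([489.4, 322.8], 149, 24, -24.0, [191.0, 273.0])
top blue ([554.5, -357.4], 185, 4, 28.1, [490.0, 265.0])
top blue ([643.8, 257.6], 31, 17, 31.4, [227.0, 209.0])
top blue ([657.3, 815.7], 52, 24, 11.3, [4.0, 191.0])
w ([543.9, 302.8], 246, 19, -23.8, [255.0, 214.0])
```

View pics/v2.png

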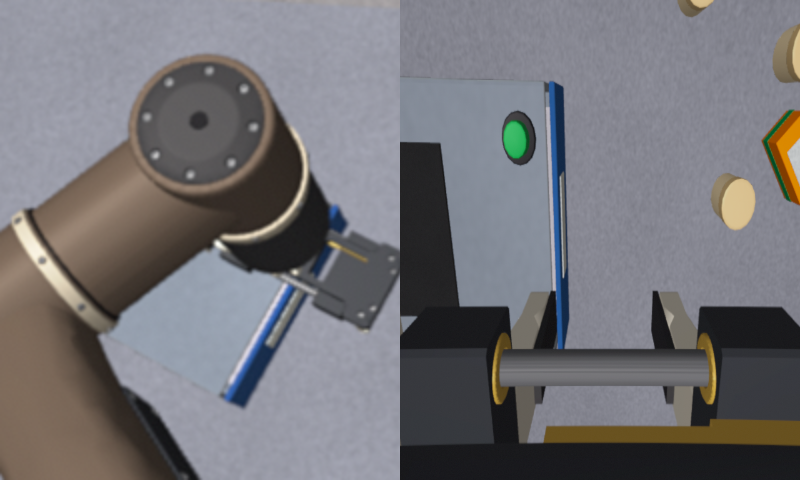

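The tray is still shut: the blue panel hasn't moved, so the press was too brief. I'll press again and hold.

Emit:
servo_tool(targets=[{"dx":10,"dy":8,"dz":0,"spin":0,"grip":0},{"dx":10,"dy":8,"dz":0,"spin":0,"grip":0},{"dx":10,"dy":8,"dz":0,"spin":0,"grip":0},{"dx":10,"dy":8,"dz":0,"spin":0,"grip":0},{"dx":10,"dy":8,"dz":0,"spin":0,"grip":0},{"dx":10,"dy":8,"dz":0,"spin":0,"grip":0},{"dx":10,"dy":8,"dz":-4,"spin":0,"grip":0},{"dx":10,"dy":8,"dz":-8,"spin":0,"grip":0},{"dx":10,"dy":8,"dz":-11,"spin":0,"grip":0},{"dx":10,"dy":8,"dz":-12,"spin":0,"grip":0}])

```text
time_s: 5.27
tcp_pos: [0.6346, 0.3131, 0.1218]
eef_rot: [179.7, 0.2, -23.2]
contact_force: [-1.2, -1.0, -0.3]
gripper_width: 0.0091
```

Emit:
servo_tool(targets=[{"dx":0,"dy":0,"dz":-1,"spin":0,"grip":0},{"dx":0,"dy":0,"dz":-1.5,"spin":0,"grip":0},{"dx":0,"dy":0,"dz":-2,"spin":0,"grip":0},{"dx":0,"dy":0,"dz":-2.4,"spin":0,"grip":0},{"dx":0,"dy":0,"dz":-2.8,"spin":0,"grip":0},{"dx":0,"dy":0,"dz":-2.8,"spin":0,"grip":0},{"dx":0,"dy":0,"dz":-2.8,"spin":0,"grip":0},{"dx":0,"dy":0,"dz":-2.8,"spin":0,"grip":0},{"dx":0,"dy":0,"dz":-2.8,"spin":0,"grip":0},{"dx":0,"dy":0,"dz":-2.8,"spin":0,"grip":0}])

```text
time_s: 6.1
tcp_pos: [0.638, 0.3153, 0.0985]
eef_rot: [-180.0, -0.0, -23.1]
contact_force: [0.4, -0.3, -0.3]
gripper_width: 0.0005
```

Run:
```python
from h import *
s=st(); im=shot('scene','s3.png'); iw=shot('wrist','w3.png')
s=st()
cv2.imwrite('pics/v3.png',cv2.hconcat([cv2.resize(im[220:400,320:480],(426,480)),cv2.resize(iw[:,120:520],(374,480))]))
```

```text
t 6.1 tcp [0.638  0.3153 0.0985] rot [-180.    -0.   -23.1] F [ 0.4 -0.3 -0.3] w 0.0005
t 6.2 tcp [0.6379 0.3152 0.0984] rot [-180.    -0.   -23.1] F [ 0.4  0.2 -0. ] w 0.0008
```

View pics/v3.png

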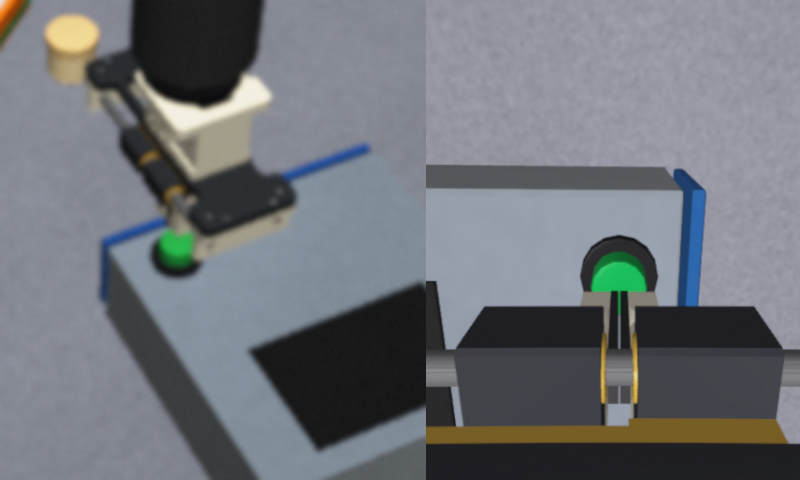

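Run:
```python
from h import *
print([b for b in blobs(cv2.imread('pics/scene0.png'),'scene','green',.11,amin=20)])
print([b for b in blobs(cv2.imread('pics/s3.png'),'scene','green',.11,amin=20)])
cal=r.get_calibration('wrist')
print([b for b in blobs(cv2.imread('pics/w3.png'),'wrist','green',.11,cal)],np.round(cal['extrinsics'],3).tolist())
for P in [(.638,.315,.0985),(.638,.315,.11)]:
    print('scene',proj('scene',P),'wrist',proj('wrist',P,cal))
```

```text
[([641.6, 321.1], 36, 30, 41.4, [386.0, 313.0]), ([63.5, 603.1], 51, 23, -80.2, [629.0, 234.0]), ([-735.5, 288.2], 65, 30, 22.1, [634.0, 69.0]), ([-804.1, 143.4], 191, 135, 0.1, [601.0, 55.0])]
[([644.5, 320.3], 34, 26, 37.3, [386.0, 313.0]), ([63.5, 603.1], 51, 23, -80.2, [629.0, 234.0]), ([-733.5, 289.0], 61, 30, 22.1, [634.0, 69.0]), ([-803.1, 143.4], 189, 135, 0.1, [601.0, 55.0])]
[([641.2, 314.2], 28, 28, 23.2, [326.0, 281.0])] [[-0.393, -0.876, -0.28, 0.713], [-0.919, 0.375, 0.12, 0.283], [-0.0, 0.304, -0.953, 0.292], [0.0, 0.0, 0.0, 1.0]]
scene [384.58041906 313.50739287] wrist [327.29105509 275.98453894]
scene [384.87758227 310.03445839] wrist [327.34338862 285.23034999]
```

Emit:
servo_tool(targets=[{"dx":0,"dy":0,"dz":-0.1,"spin":0,"grip":0},{"dx":0,"dy":0,"dz":-0.2,"spin":0,"grip":0},{"dx":0,"dy":0,"dz":-0.3,"spin":0,"grip":0},{"dx":0,"dy":0,"dz":-0.4,"spin":0,"grip":0},{"dx":0,"dy":0,"dz":-0.5,"spin":0,"grip":0},{"dx":0,"dy":0,"dz":-0.6,"spin":0,"grip":0},{"dx":0,"dy":0,"dz":-0.6,"spin":0,"grip":0},{"dx":0,"dy":0,"dz":-0.6,"spin":0,"grip":0},{"dx":0,"dy":0,"dz":-0.6,"spin":0,"grip":0},{"dx":0,"dy":0,"dz":-0.6,"spin":0,"grip":0}])

```text
time_s: 7.03
tcp_pos: [0.6379, 0.3152, 0.0923]
eef_rot: [-180.0, -0.0, -23.1]
contact_force: [-0.4, -0.1, -0.4]
gripper_width: 0.0003
```

Emit:
servo_tool(targets=[{"dx":0,"dy":0,"dz":-0.1,"spin":0,"grip":0},{"dx":0,"dy":0,"dz":-0.2,"spin":0,"grip":0},{"dx":0,"dy":0,"dz":-0.3,"spin":0,"grip":0},{"dx":0,"dy":0,"dz":-0.4,"spin":0,"grip":0},{"dx":0,"dy":0,"dz":-0.5,"spin":0,"grip":0},{"dx":0,"dy":0,"dz":-0.6,"spin":0,"grip":0},{"dx":0,"dy":0,"dz":-0.7,"spin":0,"grip":0},{"dx":0,"dy":0,"dz":-0.7,"spin":0,"grip":0},{"dx":0,"dy":0,"dz":-0.7,"spin":0,"grip":0},{"dx":0,"dy":0,"dz":-0.7,"spin":0,"grip":0}])

```text
time_s: 7.87
tcp_pos: [0.6379, 0.3151, 0.0852]
eef_rot: [180.0, -0.0, -23.1]
contact_force: [0.0, -0.1, 0.1]
gripper_width: 0.0002
```

Run:
```python
from h import *
s=st(); im=shot('scene','s4.png'); iw=shot('wrist','w4.png')
cv2.imwrite('pics/v4.png',cv2.hconcat([cv2.resize(im[220:400,320:480],(426,480)),cv2.resize(iw[:,120:520],(374,480))]))
```

```text
t 7.87 tcp [0.6379 0.3151 0.0852] rot [180.   -0.  -23.1] F [ 0.  -0.1  0.1] w 0.0002
```

View pics/v4.png

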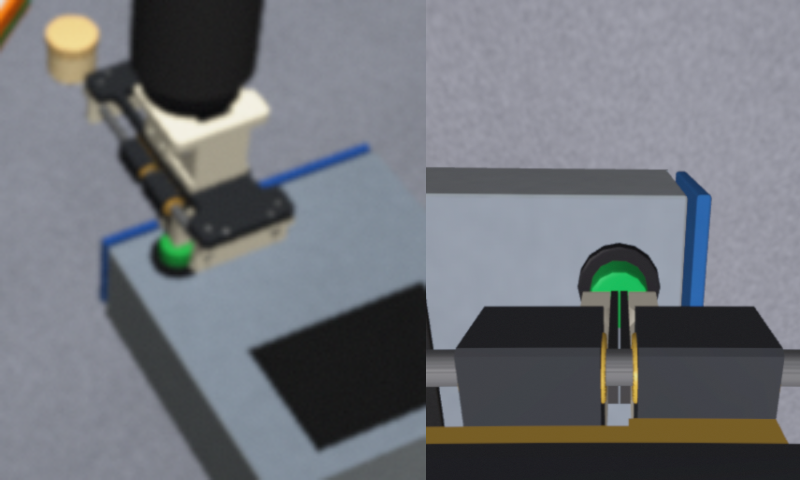

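Emit:
servo_tool(targets=[{"dx":0,"dy":0,"dz":-0.1,"spin":0,"grip":0},{"dx":0,"dy":0,"dz":-0.2,"spin":0,"grip":0},{"dx":0,"dy":0,"dz":-0.3,"spin":0,"grip":0},{"dx":0,"dy":0,"dz":-0.4,"spin":0,"grip":0},{"dx":0,"dy":0,"dz":-0.4,"spin":0,"grip":0},{"dx":0,"dy":0,"dz":-0.5,"spin":0,"grip":0},{"dx":0,"dy":0,"dz":-0.5,"spin":0,"grip":0},{"dx":0,"dy":0,"dz":-0.5,"spin":0,"grip":0},{"dx":0,"dy":0,"dz":-0.5,"spin":0,"grip":0},{"dx":0,"dy":0,"dz":-0.5,"spin":0,"grip":0}])

```text
time_s: 8.8
tcp_pos: [0.6379, 0.3152, 0.0803]
eef_rot: [-180.0, -0.0, -23.1]
contact_force: [0.4, 0.5, 0.4]
gripper_width: 0.0004
```

Emit:
servo_tool(targets=[{"dx":0,"dy":0,"dz":-0.1,"spin":0,"grip":0},{"dx":0,"dy":0,"dz":-0.2,"spin":0,"grip":0},{"dx":0,"dy":0,"dz":-0.3,"spin":0,"grip":0},{"dx":0,"dy":0,"dz":-0.4,"spin":0,"grip":0},{"dx":0,"dy":0,"dz":-0.4,"spin":0,"grip":0},{"dx":0,"dy":0,"dz":-0.5,"spin":0,"grip":0},{"dx":0,"dy":0,"dz":-0.5,"spin":0,"grip":0},{"dx":0,"dy":0,"dz":-0.5,"spin":0,"grip":0},{"dx":0,"dy":0,"dz":-0.5,"spin":0,"grip":0},{"dx":0,"dy":0,"dz":-0.5,"spin":0,"grip":0}])

```text
time_s: 9.63
tcp_pos: [0.6379, 0.3152, 0.0753]
eef_rot: [-180.0, -0.0, -23.1]
contact_force: [-0.3, -0.2, 0.0]
gripper_width: 0.0007
```

Run:
```python
from h import *
s=st(); im=shot('scene','s5.png'); iw=shot('wrist','w5.png')
print(blobs(im,'scene','green',.11,amin=20)[0],blobs(iw,'wrist','green',.11))
cv2.imwrite('pics/v5.png',cv2.hconcat([cv2.resize(im[270:340,350:420],(480,480),interpolation=cv2.INTER_CUBIC),cv2.resize(iw[200:340,260:390],(310,334))[:, :300].repeat(1,0) if 0 else cv2.resize(iw[200:380,266:386],(320,480))]))
```

```text
t 9.63 tcp [0.6379 0.3152 0.0753] rot [-180.    -0.   -23.1] F [-0.3 -0.2  0. ] w 0.0007
([651.6, 322.2], 29, 18, -85.8, [384.0, 315.0]) [([642.8, 316.7], 31, 23, -51.2, [326.0, 296.0])]
```

View pics/v5.png

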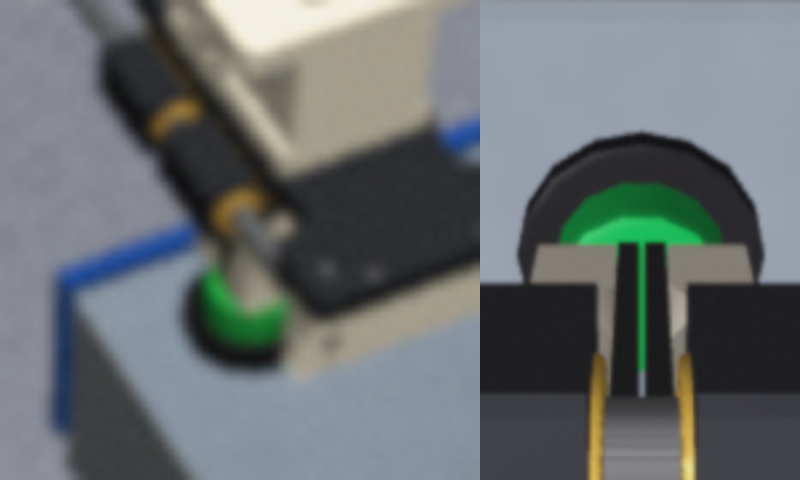

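Emit:
servo_tool(targets=[{"dx":0,"dy":0,"dz":-0.1,"spin":0,"grip":0},{"dx":0,"dy":0,"dz":-0.2,"spin":0,"grip":0},{"dx":0,"dy":0,"dz":-0.3,"spin":0,"grip":0},{"dx":0,"dy":0,"dz":-0.4,"spin":0,"grip":0},{"dx":0,"dy":0,"dz":-0.4,"spin":0,"grip":0},{"dx":0,"dy":0,"dz":-0.5,"spin":0,"grip":0},{"dx":0,"dy":0,"dz":-0.5,"spin":0,"grip":0},{"dx":0,"dy":0,"dz":-0.5,"spin":0,"grip":0},{"dx":0,"dy":0,"dz":-0.5,"spin":0,"grip":0},{"dx":0,"dy":0,"dz":-0.5,"spin":0,"grip":0}])

```text
time_s: 10.57
tcp_pos: [0.6379, 0.3152, 0.0703]
eef_rot: [-180.0, -0.0, -23.1]
contact_force: [-0.0, 0.2, 4.4]
gripper_width: 0.0006
```

Contact at last: 4.4 N with the reported z at 0.0703, so the real fingertip is about 37 mm above the reported TCP. I'll allow for that from here on.

Emit:
servo_tool(targets=[{"dx":0,"dy":0,"dz":-0.2,"spin":0,"grip":0},{"dx":0,"dy":0,"dz":-0.4,"spin":0,"grip":0},{"dx":0,"dy":0,"dz":-0.4,"spin":0,"grip":0},{"dx":0,"dy":0,"dz":-0.4,"spin":0,"grip":0},{"dx":0,"dy":0,"dz":-0.4,"spin":0,"grip":0},{"dx":0,"dy":0,"dz":-0.4,"spin":0,"grip":0},{"dx":0,"dy":0,"dz":-0.4,"spin":0,"grip":0},{"dx":0,"dy":0,"dz":-0.4,"spin":0,"grip":0},{"dx":0,"dy":0,"dz":-0.4,"spin":0,"grip":0},{"dx":0,"dy":0,"dz":-0.4,"spin":0,"grip":0}])

```text
time_s: 11.4
tcp_pos: [0.638, 0.3152, 0.0667]
eef_rot: [-180.0, -0.0, -23.1]
contact_force: [-1.8, 0.4, 6.3]
gripper_width: 0.0003
```

Emit:
servo_tool(targets=[{"dx":0,"dy":0,"dz":4,"spin":0,"grip":0},{"dx":0,"dy":0,"dz":8,"spin":0,"grip":0},{"dx":0,"dy":0,"dz":12,"spin":0,"grip":0},{"dx":0,"dy":0,"dz":16,"spin":0,"grip":100},{"dx":-5,"dy":-5,"dz":16,"spin":0,"grip":100},{"dx":-10,"dy":-11,"dz":16,"spin":0,"grip":100},{"dx":-10,"dy":-17,"dz":16,"spin":0,"grip":100},{"dx":-16,"dy":-20,"dz":16,"spin":0,"grip":100},{"dx":-16,"dy":-20,"dz":16,"spin":0,"grip":100},{"dx":-16,"dy":-20,"dz":16,"spin":0,"grip":100}])

```text
time_s: 12.23
tcp_pos: [0.4815, 0.1198, 0.2251]
eef_rot: [179.9, 0.1, -23.2]
contact_force: [-0.3, -1.0, 0.1]
gripper_width: 0.0418
```

Run:
```python
from h import *
s=st(); im=shot('top','t3.png'); cal=r.get_calibration('wrist'); iw=shot('wrist','w6.png'); sc=shot('scene','s6.png')
for c,z in(('tan',.048),('blue',.086)):
    for b in blobs(im,'top',c,z,amin=40): print('top',c,b)
for b in blobs(iw,'wrist','blue',.086,cal): print('w',b)
for b in blobs(iw,'wrist','tan',.048,cal): print('wt',b)
for b in blobs(sc,'scene','blue',.086,amin=40): print('s',b)
cv2.imwrite('pics/v6.png',cv2.hconcat([cv2.resize(sc[200:440,300:500],(400,480)),cv2.resize(iw,(400,480))]))
```

```text
t 12.23 tcp [0.4815 0.1198 0.2251] rot [ 1.799e+02  1.000e-01 -2.320e+01] F [-0.3 -1.   0.1] w 0.0418
top tan ([408.5, -702.5], 161, 87, -5.5, [624.0, 337.0])
top tan ([446.9, 42.1], 52, 43, -35.0, [313.0, 301.0])
top tan ([449.8, -55.6], 80, 44, 16.8, [356.0, 304.0])
top tan ([545.0, -78.3], 50, 49, 3.3, [367.0, 264.0])
top tan ([659.7, 37.2], 52, 45, -13.8, [322.0, 214.0])
top tan ([663.2, -88.0], 77, 43, -7.3, [374.0, 217.0])
top blue ([154.9, 599.5], 128, 5, 8.8, [58.0, 410.0])
top blue ([354.8, -147.2], 79, 46, -26.8, [395.0, 346.0])
top blue ([434.6, 214.9], 135, 18, -24.1, [235.0, 300.0])
top blue ([554.5, -357.4], 185, 4, 28.1, [490.0, 265.0])
top blue ([657.3, 815.7], 52, 24, 11.3, [4.0, 191.0])
w ([388.3, -109.9], 72, 52, -26.8, [614.0, 202.0])
w ([522.2, 175.1], 184, 21, -23.4, [237.0, 180.0])
wt ([353.0, 315.0], 63, 7, -26.2, [200.0, 377.0])
wt ([249.0, 68.1], 68, 9, -20.2, [451.0, 376.0])
wt ([449.2, 46.6], 51, 50, -66.3, [406.0, 198.0])
wt ([543.5, -77.5], 51, 49, 66.1, [511.0, 32.0])
s ([224.0, 642.9], 125, 5, 8.8, [613.0, 286.0])
s ([516.1, 217.7], 283, 66, -22.2, [380.0, 267.0])
s ([1040.5, -288.2], 462, 42, 74.5, [73.0, 294.0])
s ([660.2, -228.0], 86, 54, -61.5, [213.0, 216.0])
s ([412.5, -96.5], 88, 86, -27.4, [315.0, 192.0])
s ([559.4, -279.7], 166, 80, 28.8, [231.0, 190.0])
s ([-407.5, 266.9], 341, 38, 16.9, [580.0, 116.0])
s ([-1219.0, 18.8], 189, 50, 16.4, [615.0, 8.0])
s ([-689.2, 55.7], 1110, 62, 19.9, [557.0, 71.0])
s ([-639.7, -53.3], 1022, 38, 23.1, [522.0, 66.0])
s ([-365.9, -888.2], 357, 53, 44.9, [300.0, 18.0])
```

View pics/v6.png

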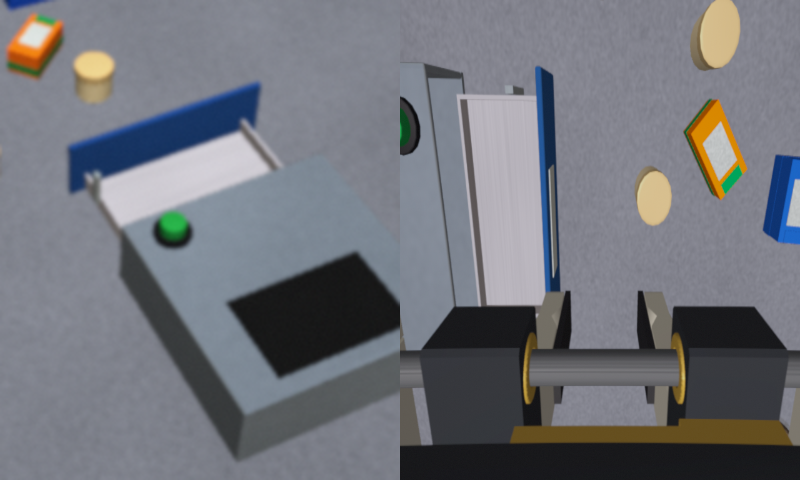

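Run:
```python
from h import *
cal=r.get_calibration('wrist')
im=cv2.imread('pics/w6.png'); 
hsv=cv2.cvtColor(im,cv2.COLOR_BGR2HSV); m=cv2.inRange(hsv,(105,120,50),(125,255,255))
pts=[]
for row in range(80,290,10):
    xs=np.nonzero(m[row,:400])[0]; pts.append(onz('wrist',(xs[0],row),.086,cal))
P=np.array(pts)*1000; v=np.linalg.svd(P-P.mean(0))[2][0]; v*=np.sign(-v[0]); ang=np.degrees(np.arctan2(v[1],v[0])); print('y_tray dir',v,ang,'resid',np.abs((P-P.mean(0))@[-v[1],v[0]]).max())
top=np.nonzero(m[:,:400].any(1))[0][0]; c=onz('wrist',(np.nonzero(m[top,:400])[0].min(),top),.086,cal)*1000; print('corner',c)
x=np.array([v[1],-v[0]]); 
end=P.mean(0)+v*((c-P.mean(0))@v)
print('xdir',x,'tray_in',end+130*v+60*x, 'front', end+130*v-8*x)
# check with top: panel ends at shut
print('green button rel', )
T=end+130*v+60*x
d=np.array([638,316])-T; print('button in tray', d@x,d@v)
```

```text
y_tray dir [-0.91787057  0.39687986] 156.61673242560101 resid 0.41788742032959025
corner [616.46455013 151.86330027]
xdir [0.39687986 0.91787057] tray_in [521.12894014 258.93411485] front [494.14110991 196.51891622]
green button rel
button in tray 98.76286587173706 -84.6242057883581
```

The tray is out. It was still travelling when that picture was taken, so I'll re-measure it later. Now the first tub, at (449, 47).

Emit:
servo_tool(targets=[{"dx":-1,"dy":-3,"dz":0,"spin":0,"grip":100},{"dx":-2.9,"dy":-6.8,"dz":-3,"spin":0,"grip":100},{"dx":-2.9,"dy":-6.8,"dz":-6,"spin":0,"grip":100},{"dx":-2.9,"dy":-6.8,"dz":-9,"spin":0,"grip":100},{"dx":-2.9,"dy":-6.8,"dz":-12,"spin":0,"grip":100},{"dx":-2.9,"dy":-6.8,"dz":-14,"spin":0,"grip":100},{"dx":-2.9,"dy":-6.8,"dz":-16,"spin":0,"grip":100},{"dx":-2.9,"dy":-6.8,"dz":-16,"spin":0,"grip":100},{"dx":-2.9,"dy":-6.8,"dz":-16,"spin":0,"grip":100},{"dx":-2.9,"dy":-6.8,"dz":-16,"spin":0,"grip":100}])

```text
time_s: 13.22
tcp_pos: [0.4552, 0.054, 0.0668]
eef_rot: [-180.0, -0.0, -23.1]
contact_force: [0.7, 0.3, 0.4]
gripper_width: 0.0876
```

Emit:
servo_tool(targets=[{"dx":0,"dy":0,"dz":-2,"spin":0,"grip":100},{"dx":0,"dy":0,"dz":-4,"spin":0,"grip":100},{"dx":0,"dy":0,"dz":-5.5,"spin":0,"grip":100},{"dx":0,"dy":0,"dz":-7,"spin":0,"grip":100},{"dx":0,"dy":0,"dz":-8,"spin":0,"grip":100},{"dx":0,"dy":0,"dz":-8,"spin":0,"grip":100},{"dx":0,"dy":0,"dz":-8,"spin":0,"grip":40},{"dx":0,"dy":0,"dz":-8,"spin":0,"grip":40},{"dx":0,"dy":0,"dz":-8,"spin":0,"grip":40},{"dx":0,"dy":0,"dz":-8,"spin":0,"grip":40}], squeeze=15)

```text
time_s: 14.05
tcp_pos: [0.4549, 0.0537, -0.0129]
eef_rot: [-179.9, -0.1, -23.1]
contact_force: [-1.2, -2.4, 1.4]
gripper_width: 0.0662
```

Emit:
servo_tool(targets=[{"dx":0,"dy":0,"dz":0,"spin":0,"grip":40},{"dx":0,"dy":0,"dz":0,"spin":0,"grip":40},{"dx":0,"dy":0,"dz":0,"spin":0,"grip":40},{"dx":0,"dy":0,"dz":0,"spin":0,"grip":40},{"dx":0,"dy":0,"dz":0,"spin":0,"grip":40},{"dx":0,"dy":0,"dz":0,"spin":0,"grip":40},{"dx":0,"dy":0,"dz":4,"spin":0,"grip":40},{"dx":0,"dy":0,"dz":8,"spin":0,"grip":40},{"dx":0,"dy":0,"dz":12,"spin":0,"grip":40},{"dx":0,"dy":0,"dz":14,"spin":0,"grip":40}])

```text
time_s: 14.88
tcp_pos: [0.4563, 0.0542, 0.1307]
eef_rot: [-179.8, -0.2, -23.1]
contact_force: [0.8, 0.3, 0.4]
gripper_width: 0.0517
```

Run:
```python
from h import *
s=st(); cal=r.get_calibration('wrist'); im=shot('wrist','w7.png'); t=shot('top','t7.png')
hsv=cv2.cvtColor(im,cv2.COLOR_BGR2HSV); m=cv2.inRange(hsv,(105,120,50),(125,255,255))
n,l,stt,_=cv2.connectedComponentsWithStats(m); print(stt[1:][stt[1:,4]>300])
for c,z in(('tan',.048),('blue',.086)):
    for b in blobs(t,'top',c,z,amin=40): print('top',c,b)
cv2.imwrite('pics/v7.png',im)
```

```text
t 14.88 tcp [0.4563 0.0542 0.1307] rot [-179.8   -0.2  -23.1] F [0.8 0.3 0.4] w 0.0517
[[   53    60   109   247 13857]
 [  572   178    68   116  5489]]
top tan ([408.7, -702.5], 161, 87, -5.4, [624.0, 338.0])
top tan ([448.8, -55.9], 78, 44, 16.5, [359.0, 306.0])
top tan ([545.0, -78.3], 50, 49, 3.3, [367.0, 264.0])
top tan ([660.9, 40.4], 52, 50, 3.9, [320.0, 213.0])
top tan ([663.2, -88.4], 77, 42, -6.5, [374.0, 216.0])
top blue ([154.9, 599.5], 128, 5, 8.8, [58.0, 410.0])
top blue ([354.9, -147.2], 79, 46, -26.8, [395.0, 346.0])
top blue ([554.5, -357.4], 185, 4, 28.1, [490.0, 265.0])
top blue ([657.3, 815.7], 52, 24, 11.3, [4.0, 191.0])
```

View pics/v7.png

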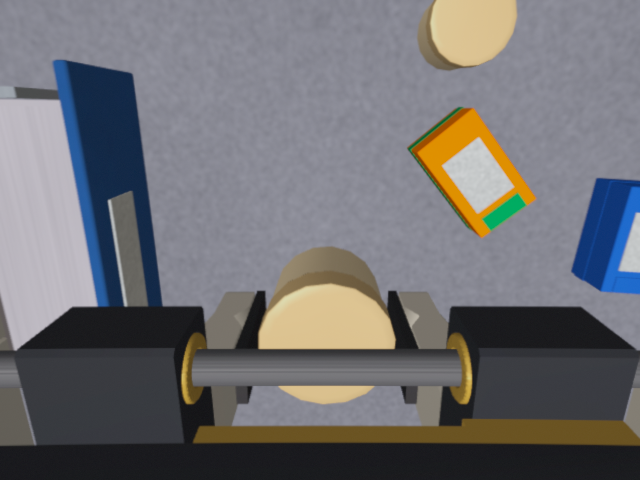

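The tub is held between the pads at (327,330). The tray's panel is visible at left, with its far inner top corner at (55,60).

```bash
cat >> h.py <<'E'
def tray(im,cal,xmax=400,rows=(75,280)):
    hsv=cv2.cvtColor(im,cv2.COLOR_BGR2HSV); m=cv2.inRange(hsv,(105,120,50),(125,255,255)); m[:,xmax:]=0
    n,l,stt,_=cv2.connectedComponentsWithStats(m); m=(l==1+stt[1:,4].argmax())
    P=np.array([onz('wrist',(np.nonzero(m[q])[0][0],q),.086,cal) for q in range(*rows,8)])*1000
    v=np.linalg.svd(P-P.mean(0))[2][0]; v*=np.sign(-v[0])
    top=np.nonzero(m.any(1))[0][0]; c=onz('wrist',(np.nonzero(m[top])[0].min(),top),.086,cal)*1000
    x=np.array([v[1],-v[0]]); e=P.mean(0)+v*((c-P.mean(0))@v); T=e+130*v+60*x
    print('xdir',x.round(3),'ang',np.degrees(np.arctan2(x[1],x[0])).round(2),'tray_in',T.round(1),'front',(T-68*x).round(1)); return T,x,v
E
python3 - <<'E'
from h import *
T,x,v=tray(cv2.imread('pics/w7.png'),r.get_calibration('wrist'))
d=np.array([638,316])-T; print('button in tray', d@x,d@v)
for y in(-68,0,68): print(y,(T+y*v).round(1))
E
```

```text
xdir [0.397 0.918] ang 66.62 tray_in [516.4 254.5] front [489.4 192.1]
button in tray 104.68089023613652 -87.248095028779
-68 [578.8 227.6]
0 [516.4 254.5]
68 [454.  281.5]
```

Emit:
servo_tool(targets=[{"dx":0,"dy":3,"dz":0.5,"spin":0,"grip":40},{"dx":0,"dy":7,"dz":0.5,"spin":0,"grip":40},{"dx":0,"dy":11,"dz":0.5,"spin":0,"grip":40},{"dx":0,"dy":15,"dz":0.5,"spin":0,"grip":40},{"dx":0,"dy":18.5,"dz":0.5,"spin":0,"grip":40},{"dx":-0.1,"dy":21,"dz":0.5,"spin":0,"grip":40},{"dx":-0.1,"dy":22.5,"dz":0.5,"spin":0,"grip":40},{"dx":-0.1,"dy":22.7,"dz":0.5,"spin":0,"grip":40},{"dx":-0.1,"dy":22.7,"dz":0.5,"spin":0,"grip":40},{"dx":-0.1,"dy":22.7,"dz":0.5,"spin":0,"grip":40}])

```text
time_s: 15.82
tcp_pos: [0.4529, 0.2794, 0.1305]
eef_rot: [179.9, 0.0, -23.2]
contact_force: [-0.8, 0.2, -1.3]
gripper_width: 0.0519
```

Emit:
servo_tool(targets=[{"dx":0.1,"dy":0.2,"dz":-3,"spin":0,"grip":40},{"dx":0.1,"dy":0.2,"dz":-6,"spin":0,"grip":40},{"dx":0.1,"dy":0.2,"dz":-9,"spin":0,"grip":40},{"dx":0.1,"dy":0.2,"dz":-11,"spin":0,"grip":40},{"dx":0.1,"dy":0.2,"dz":-12.2,"spin":0,"grip":40},{"dx":0.1,"dy":0.2,"dz":-12.7,"spin":0,"grip":40},{"dx":0.1,"dy":0.2,"dz":-12.7,"spin":0,"grip":40},{"dx":0.1,"dy":0.2,"dz":-12.7,"spin":0,"grip":40},{"dx":0.1,"dy":0.2,"dz":-12.7,"spin":0,"grip":40},{"dx":0.1,"dy":0.2,"dz":-12.7,"spin":0,"grip":70}])

```text
time_s: 16.65
tcp_pos: [0.455, 0.283, 0.0055]
eef_rot: [-179.9, -0.0, -23.1]
contact_force: [0.2, -0.1, 0.7]
gripper_width: 0.0548
```

Emit:
servo_tool(targets=[{"dx":0,"dy":0,"dz":0,"spin":0,"grip":70},{"dx":0,"dy":0,"dz":0,"spin":0,"grip":70},{"dx":0,"dy":0,"dz":0,"spin":0,"grip":70},{"dx":0,"dy":0,"dz":2,"spin":0,"grip":70},{"dx":0,"dy":0,"dz":5,"spin":0,"grip":70},{"dx":0,"dy":0,"dz":9,"spin":0,"grip":70},{"dx":0,"dy":0,"dz":13,"spin":0,"grip":100},{"dx":1,"dy":-4,"dz":14,"spin":0,"grip":100},{"dx":3,"dy":-8,"dz":14,"spin":0,"grip":100},{"dx":5,"dy":-12,"dz":14,"spin":0,"grip":100}])

```text
time_s: 17.48
tcp_pos: [0.5019, 0.1684, 0.1462]
eef_rot: [-179.8, -0.1, -23.0]
contact_force: [1.5, -0.1, 0.0]
gripper_width: 0.0826
```

Run:
```python
from h import *
s=st(); cal=r.get_calibration('wrist'); im=shot('wrist','w8.png'); t=shot('top','t8.png')
for b in blobs(t,'top','tan',.048,amin=40): print('top',b)
for b in blobs(im,'wrist','tan',.048,cal,amin=300): print('w',b)
```

```text
t 17.48 tcp [0.5019 0.1684 0.1462] rot [-1.798e+02 -1.000e-01 -2.300e+01] F [ 1.5 -0.1  0. ] w 0.0826
top ([408.5, -702.5], 161, 87, -5.5, [624.0, 338.0])
top ([449.8, -55.6], 80, 44, 16.8, [356.0, 304.0])
top ([545.0, -78.3], 50, 49, 3.3, [367.0, 264.0])
top ([659.7, 37.2], 52, 45, -13.8, [322.0, 214.0])
top ([663.3, -87.0], 77, 45, -7.3, [374.0, 216.0])
w ([445.4, 269.3], 32, 18, -36.6, [237.0, 335.0])
w ([545.0, -58.4], 34, 10, -9.1, [632.0, 26.0])
```

Emit:
servo_tool(targets=[{"dx":1,"dy":-4,"dz":0,"spin":0,"grip":100},{"dx":2,"dy":-8,"dz":0,"spin":0,"grip":100},{"dx":3,"dy":-12,"dz":0,"spin":0,"grip":100},{"dx":4,"dy":-16,"dz":-1,"spin":0,"grip":100},{"dx":4,"dy":-20,"dz":-3,"spin":0,"grip":100},{"dx":4,"dy":-23,"dz":-5,"spin":0,"grip":100},{"dx":4.2,"dy":-24.6,"dz":-7,"spin":0,"grip":100},{"dx":4.2,"dy":-24.6,"dz":-7,"spin":0,"grip":100},{"dx":4.2,"dy":-24.6,"dz":-7,"spin":0,"grip":100},{"dx":4.2,"dy":-24.6,"dz":-7,"spin":0,"grip":100}])

```text
time_s: 18.42
tcp_pos: [0.5439, -0.077, 0.0748]
eef_rot: [-180.0, -0.0, -23.1]
contact_force: [0.5, 0.3, -0.4]
gripper_width: 0.0874
```

Emit:
servo_tool(targets=[{"dx":0,"dy":-0.1,"dz":-3,"spin":0,"grip":100},{"dx":0,"dy":-0.1,"dz":-5.5,"spin":0,"grip":100},{"dx":0,"dy":-0.1,"dz":-7.5,"spin":0,"grip":100},{"dx":0,"dy":-0.1,"dz":-8.8,"spin":0,"grip":100},{"dx":0,"dy":-0.1,"dz":-8.8,"spin":0,"grip":40},{"dx":0,"dy":-0.1,"dz":-8.8,"spin":0,"grip":40},{"dx":0,"dy":-0.1,"dz":-8.8,"spin":0,"grip":40},{"dx":0,"dy":-0.1,"dz":-8.8,"spin":0,"grip":40},{"dx":0,"dy":-0.1,"dz":-8.8,"spin":0,"grip":40},{"dx":0,"dy":-0.1,"dz":-8.8,"spin":0,"grip":40}])

```text
time_s: 19.25
tcp_pos: [0.5439, -0.0782, -0.0128]
eef_rot: [-179.9, -0.1, -23.1]
contact_force: [-0.4, -1.4, 0.4]
gripper_width: 0.0531
```

Emit:
servo_tool(targets=[{"dx":0,"dy":0,"dz":0,"spin":0,"grip":40},{"dx":0,"dy":0,"dz":0,"spin":0,"grip":40},{"dx":0,"dy":0,"dz":0,"spin":0,"grip":40},{"dx":0,"dy":0,"dz":3,"spin":0,"grip":40},{"dx":0,"dy":0,"dz":6,"spin":0,"grip":40},{"dx":0,"dy":0,"dz":10,"spin":0,"grip":40},{"dx":0,"dy":0,"dz":14,"spin":0,"grip":40},{"dx":0,"dy":0,"dz":14.5,"spin":0,"grip":40},{"dx":0,"dy":0,"dz":14.5,"spin":0,"grip":40},{"dx":0,"dy":0,"dz":14.5,"spin":0,"grip":40}])

```text
time_s: 20.08
tcp_pos: [0.5429, -0.0783, 0.1311]
eef_rot: [-180.0, -0.0, -23.2]
contact_force: [-0.1, -0.3, -2.3]
gripper_width: 0.0514
```

Emit:
servo_tool(targets=[{"dx":-0.3,"dy":3,"dz":0.3,"spin":0,"grip":40},{"dx":-0.6,"dy":7,"dz":0.3,"spin":0,"grip":40},{"dx":-0.9,"dy":11,"dz":0.3,"spin":0,"grip":40},{"dx":-1.2,"dy":15,"dz":0.3,"spin":0,"grip":40},{"dx":-1.5,"dy":19,"dz":0.3,"spin":0,"grip":40},{"dx":-1.8,"dy":23,"dz":0.3,"spin":0,"grip":40},{"dx":-2.2,"dy":27,"dz":0.3,"spin":0,"grip":40},{"dx":-2.6,"dy":30.5,"dz":0.3,"spin":0,"grip":40},{"dx":-2.6,"dy":32.8,"dz":0.3,"spin":0,"grip":40},{"dx":-2.6,"dy":33.3,"dz":0.3,"spin":0,"grip":40}])

```text
time_s: 20.92
tcp_pos: [0.5161, 0.2575, 0.1317]
eef_rot: [179.8, 0.1, -23.0]
contact_force: [0.0, 0.6, -0.6]
gripper_width: 0.0517
```

Emit:
servo_tool(targets=[{"dx":0,"dy":0,"dz":0,"spin":0,"grip":40},{"dx":0,"dy":0,"dz":0,"spin":0,"grip":40},{"dx":0,"dy":0,"dz":0,"spin":0,"grip":40},{"dx":0,"dy":0,"dz":-2,"spin":0,"grip":40},{"dx":0,"dy":0,"dz":-4,"spin":0,"grip":40},{"dx":0,"dy":0,"dz":-6,"spin":0,"grip":40},{"dx":0,"dy":0,"dz":-6,"spin":0,"grip":40},{"dx":0,"dy":0,"dz":-6,"spin":0,"grip":40},{"dx":0,"dy":0,"dz":-6,"spin":0,"grip":40},{"dx":0,"dy":0,"dz":-6,"spin":0,"grip":40}])

```text
time_s: 21.75
tcp_pos: [0.5182, 0.2548, 0.0757]
eef_rot: [-179.9, -0.1, -23.2]
contact_force: [-0.6, 0.1, -0.6]
gripper_width: 0.0516
```

Emit:
servo_tool(targets=[{"dx":-0.1,"dy":0,"dz":-2,"spin":0,"grip":40},{"dx":-0.1,"dy":0,"dz":-4,"spin":0,"grip":40},{"dx":-0.1,"dy":0,"dz":-6,"spin":0,"grip":40},{"dx":-0.1,"dy":0,"dz":-7.1,"spin":0,"grip":40},{"dx":-0.1,"dy":0,"dz":-7.1,"spin":0,"grip":40},{"dx":-0.1,"dy":0,"dz":-7.1,"spin":0,"grip":70},{"dx":-0.1,"dy":0,"dz":-7.1,"spin":0,"grip":70},{"dx":-0.1,"dy":0,"dz":-7.1,"spin":0,"grip":70},{"dx":-0.1,"dy":0,"dz":-7.1,"spin":0,"grip":70},{"dx":-0.1,"dy":0,"dz":-7.1,"spin":0,"grip":70}])

```text
time_s: 22.58
tcp_pos: [0.5167, 0.2549, 0.0041]
eef_rot: [-179.9, -0.0, -23.1]
contact_force: [-0.1, 0.2, 0.9]
gripper_width: 0.0614
```

Emit:
servo_tool(targets=[{"dx":0,"dy":0,"dz":2,"spin":0,"grip":70},{"dx":0,"dy":0,"dz":5,"spin":0,"grip":70},{"dx":0,"dy":0,"dz":9,"spin":0,"grip":70},{"dx":0,"dy":0,"dz":13,"spin":0,"grip":100},{"dx":2,"dy":-4,"dz":14,"spin":0,"grip":100},{"dx":4,"dy":-7,"dz":14,"spin":0,"grip":100},{"dx":6,"dy":-10,"dz":14,"spin":0,"grip":100},{"dx":8,"dy":-13,"dz":14,"spin":0,"grip":100},{"dx":10,"dy":-16,"dz":14,"spin":0,"grip":100},{"dx":10,"dy":-16,"dz":14,"spin":0,"grip":100}])

```text
time_s: 23.42
tcp_pos: [0.6186, 0.09, 0.1433]
eef_rot: [180.0, -0.0, -23.3]
contact_force: [-0.3, 1.5, 0.9]
gripper_width: 0.0875
```

Run:
```python
from h import *
s=st(); cal=r.get_calibration('wrist'); im=shot('wrist','w9.png'); t=shot('top','t9.png')
for b in blobs(t,'top','tan',.048,amin=40): print('top',b)
for b in blobs(t,'top','tan',.062,amin=40): print('top62',b[:3])
for b in blobs(im,'wrist','tan',.048,cal,amin=300): print('w',b)
```

```text
t 23.42 tcp [0.6186 0.09   0.1433] rot [180.   -0.  -23.3] F [-0.3  1.5  0.9] w 0.0875
top ([408.1, -702.4], 161, 87, -5.5, [624.0, 338.0])
top ([449.8, -55.6], 80, 44, 16.8, [356.0, 304.0])
top ([515.8, 264.3], 47, 8, 23.9, [221.0, 265.0])
top ([663.5, -88.2], 77, 44, -8.3, [374.0, 216.0])
top62 ([406.9, -695.4], 159, 86)
top62 ([448.2, -54.9], 79, 44)
top62 ([513.6, 261.7], 47, 8)
top62 ([659.8, -87.2], 77, 43)
w ([502.7, 258.2], 54, 37, -50.7, [197.0, 420.0])
w ([659.9, 40.6], 51, 51, -23.1, [368.0, 145.0])
```

Emit:
servo_tool(targets=[{"dx":2,"dy":-2.5,"dz":-3,"spin":0,"grip":100},{"dx":4.1,"dy":-4.9,"dz":-6,"spin":0,"grip":100},{"dx":4.1,"dy":-4.9,"dz":-7,"spin":0,"grip":100},{"dx":4.1,"dy":-4.9,"dz":-7,"spin":0,"grip":100},{"dx":4.1,"dy":-4.9,"dz":-9,"spin":0,"grip":100},{"dx":4.1,"dy":-4.9,"dz":-11.5,"spin":0,"grip":100},{"dx":4.1,"dy":-4.9,"dz":-13.5,"spin":0,"grip":100},{"dx":4.1,"dy":-4.9,"dz":-15.6,"spin":0,"grip":100},{"dx":4.1,"dy":-4.9,"dz":-15.6,"spin":0,"grip":100},{"dx":4.1,"dy":-4.9,"dz":-15.6,"spin":0,"grip":100}])

```text
time_s: 24.35
tcp_pos: [0.6568, 0.0467, -0.0122]
eef_rot: [180.0, 0.0, -23.0]
contact_force: [0.1, 1.3, -0.0]
gripper_width: 0.0877
```

Emit:
servo_tool(targets=[{"dx":0,"dy":0,"dz":0,"spin":0,"grip":40},{"dx":0,"dy":0,"dz":0,"spin":0,"grip":40},{"dx":0,"dy":0,"dz":0,"spin":0,"grip":40},{"dx":0,"dy":0,"dz":0,"spin":0,"grip":40},{"dx":0,"dy":0,"dz":0,"spin":0,"grip":40},{"dx":0,"dy":0,"dz":0,"spin":0,"grip":40},{"dx":0,"dy":0,"dz":0,"spin":0,"grip":40},{"dx":0,"dy":0,"dz":0,"spin":0,"grip":40},{"dx":0,"dy":0,"dz":0,"spin":0,"grip":40},{"dx":0,"dy":0,"dz":0,"spin":0,"grip":40}])

```text
time_s: 25.18
tcp_pos: [0.6573, 0.0454, -0.0124]
eef_rot: [180.0, -0.0, -23.1]
contact_force: [-2.5, -0.5, 5.9]
gripper_width: 0.0518
```

Emit:
servo_tool(targets=[{"dx":0,"dy":0,"dz":3,"spin":0,"grip":40},{"dx":0,"dy":0,"dz":6,"spin":0,"grip":40},{"dx":0,"dy":0,"dz":10,"spin":0,"grip":40},{"dx":0,"dy":0,"dz":13,"spin":0,"grip":40},{"dx":0,"dy":0,"dz":14.5,"spin":0,"grip":40},{"dx":0,"dy":0,"dz":14.5,"spin":0,"grip":40},{"dx":0,"dy":0,"dz":14.5,"spin":0,"grip":40},{"dx":0,"dy":0,"dz":14.5,"spin":0,"grip":40},{"dx":0,"dy":0,"dz":14.5,"spin":0,"grip":40},{"dx":0,"dy":0,"dz":14.5,"spin":0,"grip":40}])

```text
time_s: 26.02
tcp_pos: [0.6565, 0.0454, 0.1305]
eef_rot: [179.9, 0.1, -23.1]
contact_force: [-1.2, 0.2, -1.2]
gripper_width: 0.0522
```

Emit:
servo_tool(targets=[{"dx":-1,"dy":3,"dz":0.3,"spin":0.1,"grip":40},{"dx":-2.5,"dy":6,"dz":0.3,"spin":0.2,"grip":40},{"dx":-4,"dy":9,"dz":0.3,"spin":0.3,"grip":40},{"dx":-5.5,"dy":12,"dz":0.3,"spin":0.4,"grip":40},{"dx":-7,"dy":15,"dz":0.3,"spin":0.5,"grip":40},{"dx":-8,"dy":17,"dz":0.3,"spin":0.52,"grip":40},{"dx":-8.5,"dy":18.3,"dz":0.3,"spin":0.52,"grip":40},{"dx":-8.5,"dy":18.3,"dz":0.3,"spin":0.52,"grip":40},{"dx":-8.5,"dy":18.3,"dz":0.3,"spin":0.52,"grip":40},{"dx":-8.5,"dy":18.3,"dz":0.3,"spin":0.52,"grip":40}])

```text
time_s: 26.85
tcp_pos: [0.5724, 0.228, 0.1347]
eef_rot: [180.0, 0.0, 6.6]
contact_force: [0.8, -0.0, -0.5]
gripper_width: 0.0518
```

Run:
```python
from h import *
s=st(); cal=r.get_calibration('wrist'); im=shot('wrist','w10.png')
T=np.array([516.4,254.5]);x=np.array([.397,.918]);v=np.array([-.918,.397])
for b in blobs(im,'wrist','green',.11,cal): print('btn',b)
for P in [(106,0),(-106,0)]: pass
```

```text
t 26.85 tcp [0.5724 0.228  0.1347] rot [180.    0.    6.6] F [ 0.8 -0.  -0.5] w 0.0518
btn ([540.8, 39.8], 8, 6, -74.3, [633.0, 341.0])
btn ([636.5, 314.3], 32, 29, -88.5, [175.0, 124.0])
```

View pics/w10.png

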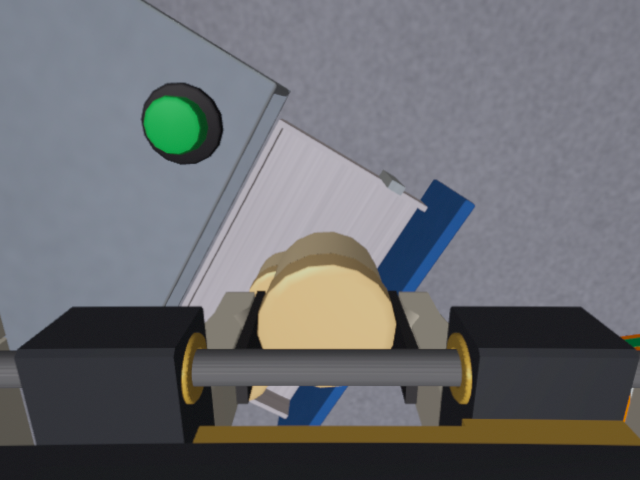

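The held tub is over the free end of the tray. The button at (175,124) is clear of the gripper, so I'll lower it.

Emit:
servo_tool(targets=[{"dx":0,"dy":0,"dz":-3,"spin":0,"grip":40},{"dx":0,"dy":0,"dz":-6,"spin":0,"grip":40},{"dx":0,"dy":0,"dz":-8.5,"spin":0,"grip":40},{"dx":0,"dy":0,"dz":-10.5,"spin":0,"grip":40},{"dx":0,"dy":0,"dz":-12,"spin":0,"grip":40},{"dx":0,"dy":0,"dz":-12.8,"spin":0,"grip":40},{"dx":0,"dy":0,"dz":-12.8,"spin":0,"grip":40},{"dx":0,"dy":0,"dz":-12.8,"spin":0,"grip":40},{"dx":0,"dy":0,"dz":-12.8,"spin":0,"grip":65},{"dx":0,"dy":0,"dz":-12.8,"spin":0,"grip":65}])

```text
time_s: 27.73
tcp_pos: [0.5733, 0.229, 0.0087]
eef_rot: [-179.9, -0.1, 6.7]
contact_force: [1.2, 1.3, -0.3]
gripper_width: 0.0564
```

Emit:
servo_tool(targets=[{"dx":0,"dy":0,"dz":0,"spin":0,"grip":65},{"dx":0,"dy":0,"dz":0,"spin":0,"grip":65},{"dx":0,"dy":0,"dz":3,"spin":0,"grip":65},{"dx":0,"dy":0,"dz":6,"spin":0,"grip":65},{"dx":0,"dy":0,"dz":10,"spin":0,"grip":65},{"dx":0,"dy":0,"dz":14,"spin":0,"grip":65},{"dx":-2,"dy":-4,"dz":14,"spin":-0.1,"grip":0},{"dx":-4,"dy":-8,"dz":14,"spin":-0.2,"grip":0},{"dx":-7,"dy":-11,"dz":14,"spin":-0.3,"grip":0},{"dx":-10,"dy":-13,"dz":14,"spin":-0.4,"grip":0}])

```text
time_s: 28.57
tcp_pos: [0.4723, 0.0974, 0.1474]
eef_rot: [-180.0, -0.0, -16.6]
contact_force: [-0.0, -0.4, 1.0]
gripper_width: 0.0358
```

Run:
```python
from h import *
s=st(); cal=r.get_calibration('wrist'); im=shot('wrist','w11.png'); t=shot('top','t11.png'); sc=shot('scene','s11.png')
for b in blobs(t,'top','tan',.062,amin=40): print('top',b)
cv2.imwrite('pics/v11.png',cv2.hconcat([cv2.resize(sc[220:340,330:480],(500,400)),cv2.resize(t[180:330,170:270],(267,400))]))
```

```text
t 28.57 tcp [0.4723 0.0974 0.1474] rot [-180.    -0.   -16.6] F [-0.  -0.4  1. ] w 0.0358
top ([407.1, -695.5], 159, 86, -5.5, [624.0, 338.0])
top ([448.2, -54.8], 79, 44, 16.5, [356.0, 304.0])
top ([659.4, -87.2], 76, 42, -7.3, [374.0, 216.0])
```

View pics/v11.png

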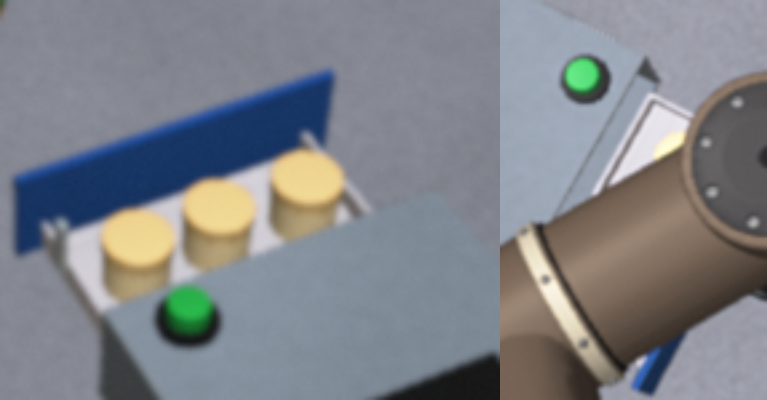

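All three tubs stand upright in the tray. Next I'll push it home.

Emit:
servo_tool(targets=[{"dx":-0.2,"dy":2,"dz":-2,"spin":-0.1,"grip":0},{"dx":-0.2,"dy":4,"dz":-5,"spin":-0.12,"grip":0},{"dx":-0.2,"dy":4.2,"dz":-8,"spin":-0.12,"grip":0},{"dx":-0.2,"dy":4.2,"dz":-10.5,"spin":-0.12,"grip":0},{"dx":-0.2,"dy":4.2,"dz":-12.4,"spin":-0.12,"grip":0},{"dx":-0.2,"dy":4.2,"dz":-12.4,"spin":-0.12,"grip":0},{"dx":-0.2,"dy":4.2,"dz":-12.4,"spin":-0.12,"grip":0},{"dx":-0.2,"dy":4.2,"dz":-12.4,"spin":-0.12,"grip":0},{"dx":-0.2,"dy":4.2,"dz":-12.4,"spin":-0.12,"grip":0},{"dx":-0.2,"dy":4.2,"dz":-12.4,"spin":-0.12,"grip":0}])

```text
time_s: 29.55
tcp_pos: [0.4719, 0.1417, 0.0246]
eef_rot: [-179.9, -0.1, -23.1]
contact_force: [-0.3, 0.1, -0.3]
gripper_width: 0.0003
```

Emit:
servo_tool(targets=[{"dx":0.4,"dy":0.9,"dz":0,"spin":0,"grip":0},{"dx":0.8,"dy":1.8,"dz":0,"spin":0,"grip":0},{"dx":1.1,"dy":2.5,"dz":0,"spin":0,"grip":0},{"dx":1.3,"dy":3.0,"dz":0,"spin":0,"grip":0},{"dx":1.5,"dy":3.5,"dz":0,"spin":0,"grip":0},{"dx":1.7,"dy":4.0,"dz":0,"spin":0,"grip":0},{"dx":2.0,"dy":4.6,"dz":0,"spin":0,"grip":0},{"dx":2.3,"dy":5.4,"dz":0,"spin":0,"grip":0},{"dx":2.6,"dy":6.1,"dz":0,"spin":0,"grip":0},{"dx":3.0,"dy":7.0,"dz":0,"spin":0,"grip":0}])

```text
time_s: 30.38
tcp_pos: [0.5004, 0.2097, 0.0231]
eef_rot: [179.8, 0.0, -23.2]
contact_force: [0.6, -7.5, 4.5]
gripper_width: 0.0007
```

Emit:
servo_tool(targets=[{"dx":0.3,"dy":0.8,"dz":0,"spin":0,"grip":0},{"dx":0.6,"dy":1.6,"dz":0,"spin":0,"grip":0},{"dx":1.0,"dy":2.4,"dz":0,"spin":0,"grip":0},{"dx":1.3,"dy":3.2,"dz":0,"spin":0,"grip":0},{"dx":1.6,"dy":4.0,"dz":0,"spin":0,"grip":0},{"dx":1.9,"dy":4.8,"dz":0,"spin":0,"grip":0},{"dx":2.2,"dy":5.5,"dz":0,"spin":0,"grip":0},{"dx":2.4,"dy":6.1,"dz":0,"spin":0,"grip":0},{"dx":2.6,"dy":6.6,"dz":0,"spin":0,"grip":0},{"dx":2.7,"dy":6.8,"dz":0,"spin":0,"grip":0}])

```text
time_s: 31.22
tcp_pos: [0.5278, 0.2779, 0.0228]
eef_rot: [179.8, 0.0, -23.2]
contact_force: [0.3, -6.9, 2.9]
gripper_width: 0.0006
```

Emit:
servo_tool(targets=[{"dx":0.1,"dy":0.2,"dz":0,"spin":0,"grip":0},{"dx":0.1,"dy":0.3,"dz":0,"spin":0,"grip":0},{"dx":0.2,"dy":0.5,"dz":0,"spin":0,"grip":0},{"dx":0.3,"dy":0.6,"dz":0,"spin":0,"grip":0},{"dx":0.3,"dy":0.7,"dz":0,"spin":0,"grip":0},{"dx":0.3,"dy":0.8,"dz":0,"spin":0,"grip":0},{"dx":0.3,"dy":0.8,"dz":0,"spin":0,"grip":0},{"dx":0.3,"dy":0.8,"dz":0,"spin":0,"grip":0},{"dx":0.3,"dy":0.8,"dz":0,"spin":0,"grip":0},{"dx":0.3,"dy":0.8,"dz":0,"spin":0,"grip":0}])

```text
time_s: 32.05
tcp_pos: [0.5303, 0.2843, 0.0228]
eef_rot: [179.7, 0.0, -23.2]
contact_force: [1.5, -9.5, 3.7]
gripper_width: 0.0008
```

Emit:
servo_tool(targets=[{"dx":0.05,"dy":0.1,"dz":0,"spin":0,"grip":0},{"dx":0.1,"dy":0.2,"dz":0,"spin":0,"grip":0},{"dx":0.1,"dy":0.3,"dz":0,"spin":0,"grip":0},{"dx":0.15,"dy":0.4,"dz":0,"spin":0,"grip":0},{"dx":0.15,"dy":0.4,"dz":0,"spin":0,"grip":0},{"dx":0.15,"dy":0.4,"dz":0,"spin":0,"grip":0},{"dx":0.15,"dy":0.4,"dz":0,"spin":0,"grip":0},{"dx":0.15,"dy":0.4,"dz":0,"spin":0,"grip":0},{"dx":0.15,"dy":0.4,"dz":0,"spin":0,"grip":0},{"dx":0.15,"dy":0.4,"dz":0,"spin":0,"grip":0}])

```text
time_s: 32.88
tcp_pos: [0.5322, 0.2902, 0.0228]
eef_rot: [179.9, 0.0, -23.2]
contact_force: [0.6, -4.4, 0.3]
gripper_width: 0.0007
```

Emit:
servo_tool(targets=[{"dx":0.05,"dy":0.1,"dz":0,"spin":0,"grip":0},{"dx":0.1,"dy":0.2,"dz":0,"spin":0,"grip":0},{"dx":0.1,"dy":0.3,"dz":0,"spin":0,"grip":0},{"dx":0.15,"dy":0.4,"dz":0,"spin":0,"grip":0},{"dx":0.15,"dy":0.4,"dz":0,"spin":0,"grip":0},{"dx":0.15,"dy":0.4,"dz":0,"spin":0,"grip":0},{"dx":0.15,"dy":0.4,"dz":0,"spin":0,"grip":0},{"dx":0.15,"dy":0.4,"dz":0,"spin":0,"grip":0},{"dx":0.15,"dy":0.4,"dz":0,"spin":0,"grip":0},{"dx":0.15,"dy":0.4,"dz":0,"spin":0,"grip":0}])

```text
time_s: 33.72
tcp_pos: [0.5335, 0.2937, 0.0228]
eef_rot: [179.9, 0.0, -23.2]
contact_force: [1.2, -6.7, 1.3]
gripper_width: 0.0004
```

Emit:
servo_tool(targets=[{"dx":0.05,"dy":0.1,"dz":0,"spin":0,"grip":0},{"dx":0.1,"dy":0.2,"dz":0,"spin":0,"grip":0},{"dx":0.1,"dy":0.3,"dz":0,"spin":0,"grip":0},{"dx":0.15,"dy":0.4,"dz":0,"spin":0,"grip":0},{"dx":0.15,"dy":0.4,"dz":0,"spin":0,"grip":0},{"dx":0.15,"dy":0.4,"dz":0,"spin":0,"grip":0},{"dx":0.15,"dy":0.4,"dz":0,"spin":0,"grip":0},{"dx":0.15,"dy":0.4,"dz":0,"spin":0,"grip":0},{"dx":0.15,"dy":0.4,"dz":0,"spin":0,"grip":0},{"dx":0.15,"dy":0.4,"dz":0,"spin":0,"grip":0}])

```text
time_s: 34.55
tcp_pos: [0.5334, 0.2938, 0.0227]
eef_rot: [179.5, 0.1, -23.2]
contact_force: [-1.5, -18.1, 9.3]
gripper_width: 0.0004
```

It hit the stop at about 18 N. I'll back off and check that the tray stays shut.

Emit:
servo_tool(targets=[{"dx":-0.5,"dy":-1,"dz":0,"spin":0,"grip":0},{"dx":-1.2,"dy":-3,"dz":0,"spin":0,"grip":0},{"dx":-2.5,"dy":-6,"dz":0,"spin":0,"grip":0},{"dx":-3.5,"dy":-9,"dz":2,"spin":0,"grip":0},{"dx":-4.5,"dy":-12,"dz":6,"spin":0,"grip":0},{"dx":-5.5,"dy":-15,"dz":10,"spin":0.1,"grip":100},{"dx":-6.5,"dy":-18,"dz":13,"spin":0.2,"grip":100},{"dx":-7,"dy":-22,"dz":13,"spin":0.3,"grip":100},{"dx":-7,"dy":-26,"dz":13,"spin":0.4,"grip":100},{"dx":-7,"dy":-29,"dz":13,"spin":0.5,"grip":100}])

```text
time_s: 35.38
tcp_pos: [0.4659, 0.0101, 0.1551]
eef_rot: [-179.9, -0.3, 5.8]
contact_force: [1.5, -0.1, -1.1]
gripper_width: 0.0285
```

Run:
```python
from h import *
s=st(); cal=r.get_calibration('wrist'); im=shot('wrist','w12.png'); t=shot('top','t12.png')
for b in blobs(t,'top','blue',.05): print('top',b)
for b in blobs(t,'top','or',.04): print('or',b)
for b in blobs(t,'top','tan',.04): print('tan',b)
for b in blobs(im,'wrist','or',.04,cal,amin=300): print('w or',b)
for b in blobs(im,'wrist','tan',.04,cal,amin=300): print('w tan',b)
cv2.imwrite('pics/v12.png',im)
```

```text
t 35.38 tcp [0.4659 0.0101 0.1551] rot [-179.9   -0.3    5.8] F [ 1.5 -0.1 -1.1] w 0.0285
top ([151.3, 615.0], 131, 5, 8.8, [58.0, 410.0])
top ([356.5, -151.2], 81, 47, -27.1, [395.0, 346.0])
top ([561.5, -366.9], 190, 5, 28.1, [490.0, 265.0])
top ([578.6, 294.4], 190, 26, -22.6, [210.0, 237.0])
top ([666.9, 836.9], 53, 25, 11.3, [4.0, 191.0])
tan ([409.2, -706.5], 162, 88, -5.5, [624.0, 338.0])
tan ([436.7, -60.2], 51, 44, 16.2, [358.0, 310.0])
tan ([665.3, -88.4], 77, 44, -7.8, [374.0, 216.0])
```

View pics/v12.png

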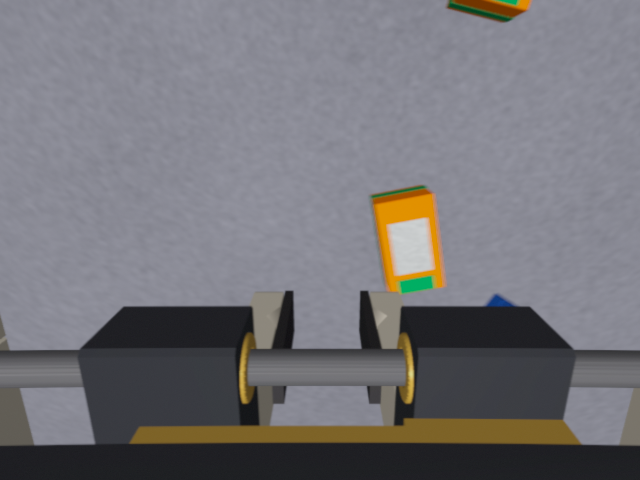

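The wrist view shows the carton at px (408,240), undisturbed. The top camera puts the tray panel back on its shut line. I'll grasp the carton near its robot-side end.

Emit:
servo_tool(targets=[{"dx":-2,"dy":-3,"dz":-3,"spin":0.1,"grip":100},{"dx":-4.4,"dy":-6,"dz":-6,"spin":0.19,"grip":100},{"dx":-4.4,"dy":-7.4,"dz":-8,"spin":0.19,"grip":100},{"dx":-4.4,"dy":-7.4,"dz":-9,"spin":0.19,"grip":100},{"dx":-4.4,"dy":-7.4,"dz":-9,"spin":0.19,"grip":100},{"dx":-4.4,"dy":-7.4,"dz":-9,"spin":0.19,"grip":100},{"dx":-4.4,"dy":-7.4,"dz":-9,"spin":0.19,"grip":100},{"dx":-4.4,"dy":-7.4,"dz":-9,"spin":0.19,"grip":100},{"dx":-4.4,"dy":-7.4,"dz":-9,"spin":0.19,"grip":100},{"dx":-4.4,"dy":-7.4,"dz":-9,"spin":0.19,"grip":100}])

```text
time_s: 36.32
tcp_pos: [0.4222, -0.0631, 0.0638]
eef_rot: [-180.0, -0.1, 16.4]
contact_force: [-0.6, -0.2, -0.3]
gripper_width: 0.0876
```

Emit:
servo_tool(targets=[{"dx":0,"dy":0,"dz":-3,"spin":0,"grip":100},{"dx":0,"dy":0,"dz":-5.5,"spin":0,"grip":100},{"dx":0,"dy":0,"dz":-7.5,"spin":0,"grip":100},{"dx":0,"dy":0,"dz":-8.6,"spin":0,"grip":100},{"dx":0,"dy":0,"dz":-9,"spin":0,"grip":100},{"dx":0,"dy":0,"dz":-9,"spin":0,"grip":30},{"dx":0,"dy":0,"dz":-9,"spin":0,"grip":30},{"dx":0,"dy":0,"dz":-9,"spin":0,"grip":30},{"dx":0,"dy":0,"dz":-9,"spin":0,"grip":30},{"dx":0,"dy":0,"dz":-9,"spin":0,"grip":30}], squeeze=20)

```text
time_s: 37.15
tcp_pos: [0.4221, -0.0635, -0.0261]
eef_rot: [-180.0, -0.1, 16.3]
contact_force: [-0.1, 0.3, -0.3]
gripper_width: 0.06
```

Emit:
servo_tool(targets=[{"dx":0,"dy":0,"dz":0,"spin":0,"grip":30},{"dx":0,"dy":0,"dz":0,"spin":0,"grip":30},{"dx":0,"dy":0,"dz":0,"spin":0,"grip":30},{"dx":0,"dy":0,"dz":0,"spin":0,"grip":30},{"dx":0,"dy":0,"dz":0,"spin":0,"grip":30},{"dx":0,"dy":0,"dz":1,"spin":0,"grip":30},{"dx":0,"dy":0,"dz":3,"spin":0,"grip":30},{"dx":0,"dy":0,"dz":6,"spin":0,"grip":30},{"dx":0,"dy":0,"dz":9,"spin":0,"grip":30},{"dx":0,"dy":0,"dz":12,"spin":0,"grip":30}])

```text
time_s: 37.98
tcp_pos: [0.4206, -0.0638, 0.0942]
eef_rot: [-180.0, 0.1, 16.3]
contact_force: [1.2, 0.3, -0.7]
gripper_width: 0.0459
```

Emit:
servo_tool(targets=[{"dx":0.5,"dy":-1,"dz":0.5,"spin":-0.12,"grip":30},{"dx":1,"dy":-2,"dz":0.5,"spin":-0.24,"grip":30},{"dx":1.5,"dy":-3.5,"dz":0.5,"spin":-0.36,"grip":30},{"dx":2,"dy":-5,"dz":0.5,"spin":-0.48,"grip":30},{"dx":2.5,"dy":-6.5,"dz":0.5,"spin":-0.6,"grip":30},{"dx":3,"dy":-8,"dz":0.5,"spin":-0.72,"grip":30},{"dx":3.5,"dy":-9.5,"dz":0.5,"spin":-0.84,"grip":30},{"dx":4,"dy":-11,"dz":0.5,"spin":-0.96,"grip":30},{"dx":4,"dy":-12,"dz":0.5,"spin":-1.08,"grip":30},{"dx":4.1,"dy":-12.4,"dz":0.5,"spin":-1.2,"grip":30}])

```text
time_s: 38.82
tcp_pos: [0.462, -0.1887, 0.0975]
eef_rot: [179.9, 0.1, -52.8]
contact_force: [-0.1, 0.0, -2.3]
gripper_width: 0.0462
```

Emit:
servo_tool(targets=[{"dx":0,"dy":0,"dz":0,"spin":-0.1,"grip":30},{"dx":0,"dy":0,"dz":0,"spin":-0.16,"grip":30},{"dx":0,"dy":0,"dz":0,"spin":-0.16,"grip":30},{"dx":0,"dy":0,"dz":0,"spin":-0.16,"grip":30},{"dx":0,"dy":0,"dz":0,"spin":-0.16,"grip":30},{"dx":0,"dy":0,"dz":0,"spin":-0.16,"grip":30},{"dx":0,"dy":0,"dz":0,"spin":-0.16,"grip":30},{"dx":0,"dy":0,"dz":0,"spin":-0.16,"grip":30},{"dx":0,"dy":0,"dz":0,"spin":-0.16,"grip":30},{"dx":0,"dy":0,"dz":0,"spin":-0.16,"grip":30}])

```text
time_s: 39.65
tcp_pos: [0.4625, -0.1876, 0.0982]
eef_rot: [-180.0, -0.0, -61.6]
contact_force: [-0.0, -0.1, -1.1]
gripper_width: 0.0458
```

Run:
```python
from h import *
s=st(); cal=r.get_calibration('wrist'); im=shot('wrist','w13.png'); t=shot('top','t13.png')
for b in blobs(im,'wrist','blue',.05,cal,amin=100): print('w blue',b)
for b in blobs(im,'wrist','or',.1,cal,amin=300): print('w or',b)
print([proj('wrist',(518/1000+a*.882*.001,-.292+a*.471*.001,.054),cal).round() for a in (-93,-31,31,93)])
cv2.imwrite('pics/v13.png',im)
```

```text
t 39.65 tcp [ 0.4625 -0.1876  0.0982] rot [-180.    -0.   -61.6] F [-0.  -0.1 -1.1] w 0.0458
w blue ([390.9, -191.0], 36, 21, -7.0, [423.0, 292.0])
w blue ([447.8, -332.3], 13, 5, 27.9, [478.0, 30.0])
w blue ([496.1, -306.5], 7, 5, 28.2, [375.0, 31.0])
w blue ([544.6, -280.6], 7, 5, 28.5, [274.0, 30.0])
w blue ([593.2, -254.8], 14, 5, 26.7, [171.0, 28.0])
[array([505.,  35.]), array([386.,  36.]), array([268.,  35.]), array([149.,  33.])]
```

View pics/v13.png

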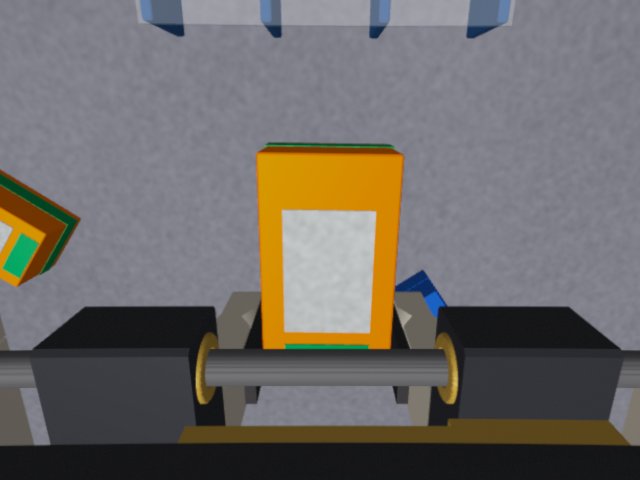

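The carton is held straight. The roof's front edge runs from px (137,23) to (512,26).

Run:
```python
from h import *
cal=r.get_calibration('wrist')
L=onz('wrist',(137,23),.056,cal)*1000; R=onz('wrist',(512,26),.056,cal)*1000
print(L,R,np.linalg.norm(L-R)); v=(L-R)/np.linalg.norm(L-R); x=np.array([v[1],-v[0]]); print('yaw x',np.degrees(np.arctan2(x[1],x[0])))
M=(L+R)/2; print('lane1',M,'lane2',M-62*v)
# sub-pixel wall-front centres
W=np.array([[448,-332],[496.1,-306.5],[544.6,-280.6],[593,-254.8]]); print('walls mid',W.mean(0), (W[2:].mean(0)-W[:2].mean(0)))
tcp=np.array([462.5,-187.6]); print('lateral of tcp rel lane1', (tcp-M)@v,'along',(tcp-M)@x)
# carton top edges lateral near front: z top = .0982+.0261+.040
z=.0982+.0261+.040
im=cv2.imread('pics/w13.png');hsv=cv2.cvtColor(im,cv2.COLOR_BGR2HSV);m=cv2.inRange(hsv,(3,150,100),(18,255,255)); 
for row in(160,200,240):
    xs=np.nonzero(m[row,230:430])[0]+230; a=onz('wrist',(xs[0],row),z,cal)*1000;b=onz('wrist',(xs[-1],row),z,cal)*1000
    print(row,(a-M)@v,(b-M)@v,(a-M)@x)
print('front', (onz('wrist',(330,152),z,cal)*1000-M)@x)
```

```text
[ 606.32095717 -249.84584421] [ 435.98709082 -340.29892914] 192.8610551639453
yaw x -62.03017558256761
lane1 [ 521.154024   -295.07238667] lane2 [ 466.39595112 -324.15078853]
walls mid [ 520.425 -293.475] [96.75 51.55]
lateral of tcp rel lane1 -1.3976785784067474 along -122.42816229477185
160 20.379212249767427 -25.001051034674873 -55.72212792230483
200 20.328298100314257 -24.874569086861914 -68.29613822473655
240 20.591260713644605 -24.72827908595294 -81.68091667960525
front -53.113893713828965
```

Emit:
servo_tool(targets=[{"dx":0.2,"dy":0.1,"dz":-3,"spin":0,"grip":30},{"dx":0.2,"dy":0.1,"dz":-6,"spin":0,"grip":30},{"dx":0.2,"dy":0.1,"dz":-9,"spin":0,"grip":30},{"dx":0.2,"dy":0.1,"dz":-11,"spin":0,"grip":30},{"dx":0.2,"dy":0.1,"dz":-12,"spin":0,"grip":30},{"dx":0.2,"dy":0.1,"dz":-12.3,"spin":0,"grip":30},{"dx":0.2,"dy":0.1,"dz":-12.3,"spin":0,"grip":30},{"dx":0.2,"dy":0.1,"dz":-12.3,"spin":0,"grip":30},{"dx":0.2,"dy":0.1,"dz":-12.3,"spin":0,"grip":30},{"dx":0.2,"dy":0.1,"dz":-12.3,"spin":0,"grip":30}])

```text
time_s: 40.58
tcp_pos: [0.4652, -0.1867, -0.0242]
eef_rot: [-179.9, -0.0, -61.6]
contact_force: [0.6, -0.3, -0.4]
gripper_width: 0.0461
```

Emit:
servo_tool(targets=[{"dx":0.5,"dy":-0.9,"dz":0,"spin":0,"grip":30},{"dx":1.1,"dy":-2.0,"dz":0,"spin":0,"grip":30},{"dx":1.7,"dy":-3.2,"dz":0,"spin":0,"grip":30},{"dx":2.3,"dy":-4.3,"dz":0,"spin":0,"grip":30},{"dx":2.8,"dy":-5.3,"dz":0,"spin":0,"grip":30},{"dx":3.4,"dy":-6.4,"dz":0,"spin":0,"grip":30},{"dx":4.0,"dy":-7.5,"dz":0,"spin":0,"grip":30},{"dx":4.5,"dy":-8.5,"dz":0,"spin":0,"grip":30},{"dx":4.9,"dy":-9.2,"dz":0,"spin":0,"grip":30},{"dx":4.9,"dy":-9.2,"dz":0,"spin":0,"grip":30}])

```text
time_s: 41.42
tcp_pos: [0.5144, -0.2802, -0.025]
eef_rot: [-180.0, -0.0, -61.7]
contact_force: [1.0, -0.4, -1.4]
gripper_width: 0.046
```

Emit:
servo_tool(targets=[{"dx":0,"dy":0,"dz":0,"spin":0,"grip":70},{"dx":0,"dy":0,"dz":0,"spin":0,"grip":70},{"dx":0,"dy":0,"dz":0,"spin":0,"grip":70},{"dx":0,"dy":0,"dz":0,"spin":0,"grip":70},{"dx":-0.7,"dy":1.3,"dz":0,"spin":0,"grip":70},{"dx":-1.4,"dy":2.6,"dz":0,"spin":0,"grip":70},{"dx":-2.1,"dy":4.0,"dz":0,"spin":0,"grip":70},{"dx":-2.3,"dy":4.4,"dz":0.4,"spin":0,"grip":0},{"dx":-2.3,"dy":4.4,"dz":0.4,"spin":0,"grip":0},{"dx":-2.3,"dy":4.4,"dz":0.4,"spin":0,"grip":0}])

```text
time_s: 42.25
tcp_pos: [0.4914, -0.2346, -0.0201]
eef_rot: [-179.9, -0.1, -61.5]
contact_force: [0.6, -0.4, 0.5]
gripper_width: 0.0468
```

Emit:
servo_tool(targets=[{"dx":0,"dy":0,"dz":0,"spin":0,"grip":0},{"dx":0,"dy":0,"dz":0,"spin":0,"grip":0},{"dx":0,"dy":0,"dz":0,"spin":0,"grip":0},{"dx":0,"dy":0,"dz":0,"spin":0,"grip":0},{"dx":0,"dy":0,"dz":0,"spin":0,"grip":0},{"dx":0,"dy":0,"dz":0,"spin":0,"grip":0},{"dx":0.5,"dy":-0.9,"dz":0,"spin":0,"grip":0},{"dx":0.9,"dy":-1.8,"dz":0,"spin":0,"grip":0},{"dx":1.3,"dy":-2.5,"dz":0,"spin":0,"grip":0},{"dx":1.7,"dy":-3.2,"dz":0,"spin":0,"grip":0}])

```text
time_s: 43.08
tcp_pos: [0.5079, -0.2677, -0.0209]
eef_rot: [180.0, 0.0, -61.6]
contact_force: [-0.6, 0.9, 0.9]
gripper_width: 0.0004
```

Emit:
servo_tool(targets=[{"dx":0.2,"dy":-0.4,"dz":0,"spin":0,"grip":0},{"dx":0.4,"dy":-0.8,"dz":0,"spin":0,"grip":0},{"dx":0.6,"dy":-1.1,"dz":0,"spin":0,"grip":0},{"dx":0.6,"dy":-1.1,"dz":0,"spin":0,"grip":0},{"dx":0.6,"dy":-1.1,"dz":0,"spin":0,"grip":0},{"dx":0.6,"dy":-1.1,"dz":0,"spin":0,"grip":0},{"dx":0.6,"dy":-1.1,"dz":0,"spin":0,"grip":0},{"dx":0.6,"dy":-1.1,"dz":0,"spin":0,"grip":0},{"dx":0.6,"dy":-1.1,"dz":0,"spin":0,"grip":0},{"dx":0.6,"dy":-1.1,"dz":0,"spin":0,"grip":0}])

```text
time_s: 43.92
tcp_pos: [0.5135, -0.2775, -0.0207]
eef_rot: [-180.0, -0.0, -61.6]
contact_force: [-0.2, -0.2, 0.6]
gripper_width: 0.0003
```

Emit:
servo_tool(targets=[{"dx":0.05,"dy":-0.1,"dz":0,"spin":0,"grip":0},{"dx":0.1,"dy":-0.2,"dz":0,"spin":0,"grip":0},{"dx":0.15,"dy":-0.3,"dz":0,"spin":0,"grip":0},{"dx":0.2,"dy":-0.4,"dz":0,"spin":0,"grip":0},{"dx":0.25,"dy":-0.5,"dz":0,"spin":0,"grip":0},{"dx":0.25,"dy":-0.5,"dz":0,"spin":0,"grip":0},{"dx":0.25,"dy":-0.5,"dz":0,"spin":0,"grip":0},{"dx":0.25,"dy":-0.5,"dz":0,"spin":0,"grip":0},{"dx":0.25,"dy":-0.5,"dz":0,"spin":0,"grip":0},{"dx":0.25,"dy":-0.5,"dz":0,"spin":0,"grip":0}])

```text
time_s: 44.75
tcp_pos: [0.5147, -0.2805, -0.0208]
eef_rot: [180.0, 0.2, -61.6]
contact_force: [-4.2, 15.7, 10.3]
gripper_width: 0.0002
```

Carton one is home: 16 N against the stop, at the expected depth. Now for the second.

Emit:
servo_tool(targets=[{"dx":-1,"dy":2,"dz":0,"spin":0,"grip":0},{"dx":-2,"dy":4,"dz":1,"spin":0,"grip":0},{"dx":-2,"dy":5,"dz":5,"spin":0,"grip":100},{"dx":-1,"dy":6,"dz":9,"spin":0.12,"grip":100},{"dx":1,"dy":8,"dz":12,"spin":0.24,"grip":100},{"dx":3,"dy":11,"dz":13,"spin":0.36,"grip":100},{"dx":5,"dy":14,"dz":13,"spin":0.48,"grip":100},{"dx":7,"dy":17,"dz":13,"spin":0.6,"grip":100},{"dx":9,"dy":19.6,"dz":13,"spin":0.72,"grip":100},{"dx":10,"dy":19.6,"dz":13,"spin":0.84,"grip":100}])

```text
time_s: 45.58
tcp_pos: [0.6185, -0.0828, 0.1095]
eef_rot: [-180.0, -0.1, -12.9]
contact_force: [-0.1, -0.7, 0.1]
gripper_width: 0.0481
```

Run:
```python
from h import *
s=st(); cal=r.get_calibration('wrist'); im=shot('wrist','w14.png'); t=shot('top','t14.png')
for b in blobs(t,'top','or',.04): print('or',b)
for b in blobs(t,'top','tan',.04): print('tan',b)
for c in('or','tan'):
  for b in blobs(im,'wrist',c,.04,cal,amin=300): print('w',c,b)
for b in blobs(t,'top','blue',.05): print('top',b)
```

```text
t 45.58 tcp [ 0.6185 -0.0828  0.1095] rot [-1.80e+02 -1.00e-01 -1.29e+01] F [-0.1 -0.7  0.1] w 0.0481
tan ([408.4, -701.3], 167, 85, -0.9, [624.0, 338.0])
tan ([538.9, -324.8], 80, 45, -60.4, [469.0, 274.0])
w or ([540.8, -281.4], 35, 13, 30.0, [629.0, 279.0])
top ([151.3, 615.0], 131, 5, 8.8, [58.0, 410.0])
top ([356.6, -151.2], 81, 47, -26.8, [395.0, 346.0])
top ([561.5, -366.9], 190, 5, 28.1, [490.0, 265.0])
top ([545.3, 309.6], 263, 26, -23.2, [202.0, 253.0])
top ([666.9, 836.9], 53, 25, 11.3, [4.0, 191.0])
```

View pics/w14.png

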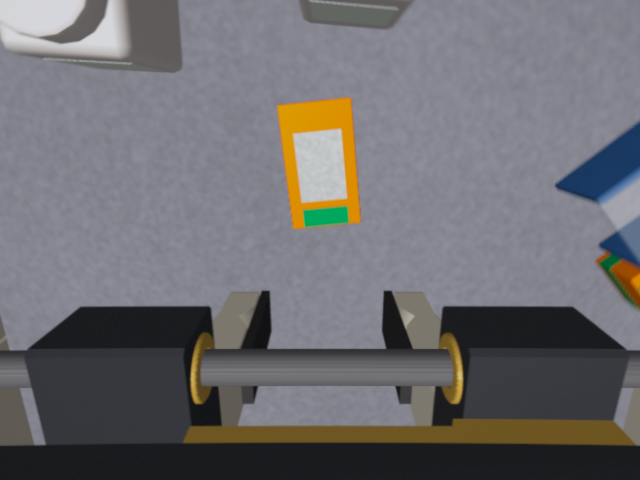

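The second carton is at px (320,163), corners (278,105), (351,98), (360,223), (293,228).

Run:
```python
from h import *
cal=r.get_calibration('wrist')
P=np.array([onz('wrist',p,.04,cal) for p in[(278,105),(351,98),(360,223),(293,228)]])*1000; print(P.round(),P.mean(0))
d=(P[0]+P[1]-P[2]-P[3])/2; print(np.linalg.norm(d),np.degrees(np.arctan2(d[1],d[0]))); u=d/np.linalg.norm(d); g=P.mean(0)-28*u; print('grasp',g,(g-[618.5,-82.8])/10)
```

```text
[[ 706.  -75.]
 [ 700. -120.]
 [ 622. -109.]
 [ 628.  -65.]] [664.0035895  -92.13457955]
78.6456649056136 -7.85156599961739
grasp [636.26608122 -88.30957832] [ 1.77660812 -0.55095783]
```

Emit:
servo_tool(targets=[{"dx":1,"dy":-0.3,"dz":-2,"spin":0.09,"grip":100},{"dx":1.8,"dy":-0.5,"dz":-4,"spin":0.09,"grip":100},{"dx":1.8,"dy":-0.5,"dz":-5,"spin":0.09,"grip":100},{"dx":1.8,"dy":-0.5,"dz":-5,"spin":0.09,"grip":100},{"dx":1.8,"dy":-0.5,"dz":-5,"spin":0.09,"grip":100},{"dx":1.8,"dy":-0.5,"dz":-5,"spin":0.09,"grip":100},{"dx":1.8,"dy":-0.5,"dz":-5,"spin":0.09,"grip":100},{"dx":1.8,"dy":-0.5,"dz":-5,"spin":0.09,"grip":100},{"dx":1.8,"dy":-0.5,"dz":-5,"spin":0.09,"grip":100},{"dx":1.8,"dy":-0.5,"dz":-5,"spin":0.09,"grip":100}])

```text
time_s: 46.52
tcp_pos: [0.6342, -0.0916, 0.0598]
eef_rot: [-180.0, -0.1, -8.3]
contact_force: [0.2, -0.3, -0.1]
gripper_width: 0.0873
```

Emit:
servo_tool(targets=[{"dx":0.2,"dy":0.3,"dz":-2.5,"spin":0,"grip":100},{"dx":0.2,"dy":0.3,"dz":-5,"spin":0,"grip":100},{"dx":0.2,"dy":0.3,"dz":-7,"spin":0,"grip":100},{"dx":0.2,"dy":0.3,"dz":-8.2,"spin":0,"grip":100},{"dx":0.2,"dy":0.3,"dz":-8.6,"spin":0,"grip":100},{"dx":0.2,"dy":0.3,"dz":-8.6,"spin":0,"grip":30},{"dx":0.2,"dy":0.3,"dz":-8.6,"spin":0,"grip":30},{"dx":0.2,"dy":0.3,"dz":-8.6,"spin":0,"grip":30},{"dx":0.2,"dy":0.3,"dz":-8.6,"spin":0,"grip":30},{"dx":0.2,"dy":0.3,"dz":-8.6,"spin":0,"grip":30}])

```text
time_s: 47.35
tcp_pos: [0.6367, -0.0886, -0.0257]
eef_rot: [-180.0, -0.1, -8.3]
contact_force: [0.3, 0.1, 0.2]
gripper_width: 0.06
```

Emit:
servo_tool(targets=[{"dx":0,"dy":0,"dz":0,"spin":0,"grip":30},{"dx":0,"dy":0,"dz":0,"spin":0,"grip":30},{"dx":0,"dy":0,"dz":0,"spin":0,"grip":30},{"dx":0,"dy":0,"dz":0,"spin":0,"grip":30},{"dx":0,"dy":0,"dz":0,"spin":0,"grip":30},{"dx":0,"dy":0,"dz":1,"spin":0,"grip":30},{"dx":0,"dy":0,"dz":3,"spin":0,"grip":30},{"dx":0,"dy":0,"dz":6,"spin":0,"grip":30},{"dx":0,"dy":0,"dz":9,"spin":0,"grip":30},{"dx":0,"dy":0,"dz":12,"spin":0,"grip":30}])

```text
time_s: 48.18
tcp_pos: [0.6353, -0.0888, 0.0944]
eef_rot: [180.0, 0.1, -8.3]
contact_force: [-0.1, -0.0, -1.8]
gripper_width: 0.0465
```

Emit:
servo_tool(targets=[{"dx":-2,"dy":-1,"dz":0.3,"spin":-0.12,"grip":30},{"dx":-4,"dy":-2,"dz":0.3,"spin":-0.24,"grip":30},{"dx":-6,"dy":-3.2,"dz":0.3,"spin":-0.36,"grip":30},{"dx":-8,"dy":-4.4,"dz":0.3,"spin":-0.48,"grip":30},{"dx":-9.5,"dy":-5.5,"dz":0.3,"spin":-0.6,"grip":30},{"dx":-11,"dy":-6.5,"dz":0.3,"spin":-0.72,"grip":30},{"dx":-11.7,"dy":-7,"dz":0.3,"spin":-0.84,"grip":30},{"dx":-11.7,"dy":-7,"dz":0.3,"spin":-0.935,"grip":30},{"dx":-11.7,"dy":-7,"dz":0.3,"spin":-0.935,"grip":30},{"dx":-11.7,"dy":-7,"dz":0.3,"spin":-0.935,"grip":30}])

```text
time_s: 49.02
tcp_pos: [0.519, -0.1588, 0.0965]
eef_rot: [-180.0, -0.0, -61.7]
contact_force: [0.6, -0.2, -1.2]
gripper_width: 0.0462
```

Run:
```python
from h import *
s=st(); cal=r.get_calibration('wrist'); im=shot('wrist','w15.png')
M=np.array([575.9,-266]);v=np.array([.883,.469]);x=np.array([.469,-.883])
tcp=np.array(s['tcp_pos'][:2])*1000; print('tcp lat',(tcp-M)@v,'along',(tcp-M)@x)
z=s['tcp_pos'][2]+.0257+.040
hsv=cv2.cvtColor(im,cv2.COLOR_BGR2HSV);m=cv2.inRange(hsv,(3,150,100),(22,255,255)); 
for row in(160,180,200,220,240):
    xs=np.nonzero(m[row,200:450])[0]+200
    if len(xs): a=onz('wrist',(xs[0],row),z,cal)*1000;b=onz('wrist',(xs[-1],row),z,cal)*1000; print(row,((a-M)@v).round(1),((b-M)@v).round(1),((a-M)@x).round(1))
print('top row',np.nonzero(m[100:300,300:350].any(1))[0][0]+100)
```

```text
t 49.02 tcp [ 0.519  -0.1588  0.0965] rot [-180.    -0.   -61.7] F [ 0.6 -0.2 -1.2] w 0.0462
tcp lat -0.0008235851599067701 along -121.37809348161495
160 25.1 -20.1 -54.8
180 24.8 -20.5 -61.0
200 24.5 -20.8 -67.4
220 24.3 -21.2 -74.0
240 23.9 -21.2 -80.8
top row 148
```

Emit:
servo_tool(targets=[{"dx":0,"dy":0,"dz":-3,"spin":-0.045,"grip":30},{"dx":0,"dy":0,"dz":-6,"spin":-0.045,"grip":30},{"dx":0,"dy":0,"dz":-9,"spin":-0.045,"grip":30},{"dx":0,"dy":0,"dz":-11,"spin":-0.045,"grip":30},{"dx":0,"dy":0,"dz":-11.8,"spin":-0.045,"grip":30},{"dx":0,"dy":0,"dz":-12.1,"spin":-0.045,"grip":30},{"dx":0,"dy":0,"dz":-12.1,"spin":-0.045,"grip":30},{"dx":0,"dy":0,"dz":-12.1,"spin":-0.045,"grip":30},{"dx":0,"dy":0,"dz":-12.1,"spin":-0.045,"grip":30},{"dx":0,"dy":0,"dz":-12.1,"spin":-0.045,"grip":30}])

```text
time_s: 49.9
tcp_pos: [0.5201, -0.1587, -0.0236]
eef_rot: [-179.9, -0.1, -64.4]
contact_force: [0.7, 0.6, -0.6]
gripper_width: 0.0464
```

Emit:
servo_tool(targets=[{"dx":0.5,"dy":-0.9,"dz":0,"spin":0,"grip":30},{"dx":1.1,"dy":-2.0,"dz":0,"spin":0,"grip":30},{"dx":1.7,"dy":-3.2,"dz":0,"spin":0,"grip":30},{"dx":2.3,"dy":-4.3,"dz":0,"spin":0,"grip":30},{"dx":2.8,"dy":-5.3,"dz":0,"spin":0,"grip":30},{"dx":3.4,"dy":-6.4,"dz":0,"spin":0,"grip":30},{"dx":4.0,"dy":-7.5,"dz":0,"spin":0,"grip":30},{"dx":4.5,"dy":-8.5,"dz":0,"spin":0,"grip":30},{"dx":4.9,"dy":-9.2,"dz":0,"spin":0,"grip":30},{"dx":4.9,"dy":-9.2,"dz":0,"spin":0,"grip":30}])

```text
time_s: 50.73
tcp_pos: [0.5688, -0.2522, -0.0251]
eef_rot: [-180.0, -0.0, -64.5]
contact_force: [-0.4, 0.4, -0.9]
gripper_width: 0.046
```

Emit:
servo_tool(targets=[{"dx":0,"dy":0,"dz":0,"spin":0,"grip":70},{"dx":0,"dy":0,"dz":0,"spin":0,"grip":70},{"dx":0,"dy":0,"dz":0,"spin":0,"grip":70},{"dx":0,"dy":0,"dz":0,"spin":0,"grip":70},{"dx":-0.7,"dy":1.3,"dz":0,"spin":0,"grip":70},{"dx":-1.4,"dy":2.6,"dz":0,"spin":0,"grip":70},{"dx":-2.1,"dy":4.0,"dz":0,"spin":0,"grip":70},{"dx":-2.3,"dy":4.4,"dz":0.4,"spin":0.045,"grip":0},{"dx":-2.3,"dy":4.4,"dz":0.4,"spin":0.045,"grip":0},{"dx":-2.3,"dy":4.4,"dz":0.4,"spin":0.045,"grip":0}])

```text
time_s: 51.57
tcp_pos: [0.5456, -0.2063, -0.0202]
eef_rot: [-179.9, -0.0, -61.9]
contact_force: [-0.1, -0.1, -0.2]
gripper_width: 0.047
```

Emit:
servo_tool(targets=[{"dx":0,"dy":0,"dz":0,"spin":0,"grip":0},{"dx":0,"dy":0,"dz":0,"spin":0,"grip":0},{"dx":0,"dy":0,"dz":0,"spin":0,"grip":0},{"dx":0,"dy":0,"dz":0,"spin":0,"grip":0},{"dx":0,"dy":0,"dz":0,"spin":0,"grip":0},{"dx":0,"dy":0,"dz":0,"spin":0,"grip":0},{"dx":0.5,"dy":-0.9,"dz":0,"spin":0,"grip":0},{"dx":0.9,"dy":-1.8,"dz":0,"spin":0,"grip":0},{"dx":1.3,"dy":-2.5,"dz":0,"spin":0,"grip":0},{"dx":1.7,"dy":-3.2,"dz":0,"spin":0,"grip":0}])

```text
time_s: 52.4
tcp_pos: [0.5624, -0.2397, -0.0209]
eef_rot: [180.0, 0.0, -61.9]
contact_force: [-0.3, 0.8, 1.3]
gripper_width: -0.0002
```

Emit:
servo_tool(targets=[{"dx":0.2,"dy":-0.4,"dz":0,"spin":0,"grip":0},{"dx":0.4,"dy":-0.8,"dz":0,"spin":0,"grip":0},{"dx":0.5,"dy":-1.0,"dz":0,"spin":0,"grip":0},{"dx":0.6,"dy":-1.1,"dz":0,"spin":0,"grip":0},{"dx":0.6,"dy":-1.2,"dz":0,"spin":0,"grip":0},{"dx":0.7,"dy":-1.3,"dz":0,"spin":0,"grip":0},{"dx":0.7,"dy":-1.3,"dz":0,"spin":0,"grip":0},{"dx":0.7,"dy":-1.3,"dz":0,"spin":0,"grip":0},{"dx":0.7,"dy":-1.3,"dz":0,"spin":0,"grip":0},{"dx":0.7,"dy":-1.3,"dz":0,"spin":0,"grip":0}])

```text
time_s: 53.23
tcp_pos: [0.5691, -0.2515, -0.0208]
eef_rot: [-180.0, -0.0, -61.9]
contact_force: [-0.2, 0.3, -0.4]
gripper_width: 0.0004
```

Emit:
servo_tool(targets=[{"dx":0.05,"dy":-0.1,"dz":0,"spin":0,"grip":0},{"dx":0.1,"dy":-0.2,"dz":0,"spin":0,"grip":0},{"dx":0.15,"dy":-0.3,"dz":0,"spin":0,"grip":0},{"dx":0.2,"dy":-0.4,"dz":0,"spin":0,"grip":0},{"dx":0.2,"dy":-0.4,"dz":0,"spin":0,"grip":0},{"dx":0.2,"dy":-0.4,"dz":0,"spin":0,"grip":0},{"dx":0.2,"dy":-0.4,"dz":0,"spin":0,"grip":0},{"dx":0.2,"dy":-0.4,"dz":0,"spin":0,"grip":0},{"dx":0.2,"dy":-0.4,"dz":0,"spin":0,"grip":0},{"dx":0.2,"dy":-0.4,"dz":0,"spin":0,"grip":0}])

```text
time_s: 54.07
tcp_pos: [0.5688, -0.2517, -0.0207]
eef_rot: [179.9, 0.3, -61.9]
contact_force: [-6.9, 22.9, 13.2]
gripper_width: 0.0001
```

It stopped at 24 N, at the same depth as the first carton. I'll retreat and check everything.

Emit:
servo_tool(targets=[{"dx":-0.5,"dy":1,"dz":0,"spin":0,"grip":0},{"dx":-1,"dy":2,"dz":0,"spin":0,"grip":0},{"dx":-2.5,"dy":5,"dz":2,"spin":0,"grip":0},{"dx":-3,"dy":7,"dz":6,"spin":0,"grip":0},{"dx":-4,"dy":9,"dz":10,"spin":0,"grip":0},{"dx":-5,"dy":12,"dz":14,"spin":0,"grip":0},{"dx":-6,"dy":15,"dz":17,"spin":0,"grip":0},{"dx":-7,"dy":18,"dz":18,"spin":0,"grip":0},{"dx":-8,"dy":21,"dz":18,"spin":0,"grip":0},{"dx":-8,"dy":23,"dz":18,"spin":0,"grip":0}])

```text
time_s: 54.9
tcp_pos: [0.4902, -0.0232, 0.1617]
eef_rot: [-179.7, -0.0, -61.9]
contact_force: [-1.1, -0.4, -1.5]
gripper_width: 0.0003
```

Run:
```python
from h import *
s=st(); t=shot('top','t16.png'); sc=shot('scene','s16.png')
for b in blobs(t,'top','blue',.05): print('top',b)
for b in blobs(t,'top','tan',.04): print('tan',b)
d=cv2.absdiff(t,cv2.imread('pics/top0.png'))
for n,(x,y) in dict(jar0=(336,165),jar1=(396,172),red=(488,216),bluec=(395,347)).items(): print(n,d[y-22:y+22,x-22:x+22].mean())
cv2.imwrite('pics/v16.png',cv2.hconcat([cv2.resize(t[140:380,60:540],(800,400))]))
cv2.imwrite('pics/v16.png',cv2.vconcat([cv2.imread('pics/v16.png')[:, :],cv2.resize(sc[150:350,150:550],(800,400))])[:, :][:800])
im=cv2.imread('pics/v16.png'); cv2.imwrite('pics/v16.png',cv2.resize(im,(600,600)))
```

```text
t 54.9 tcp [ 0.4902 -0.0232  0.1617] rot [-179.7   -0.   -61.9] F [-1.1 -0.4 -1.5] w 0.0003
top ([151.3, 615.0], 131, 5, 8.8, [58.0, 410.0])
top ([356.5, -151.3], 81, 47, -26.8, [395.0, 346.0])
top ([439.0, 355.7], 32, 24, -25.3, [178.0, 295.0])
top ([561.5, -366.9], 190, 5, 28.1, [490.0, 265.0])
top ([612.2, 280.0], 117, 26, -22.2, [218.0, 225.0])
top ([666.9, 836.9], 53, 25, 11.3, [4.0, 191.0])
tan ([408.9, -706.7], 162, 88, -5.8, [624.0, 338.0])
tan ([538.9, -324.9], 80, 45, -60.4, [470.0, 274.0])
tan ([592.7, -296.3], 78, 46, -63.7, [458.0, 251.0])
jar0 11.90805785123967
jar1 12.021694214876034
red 11.275998622589531
bluec 12.671831955922865
```

View pics/v16.png

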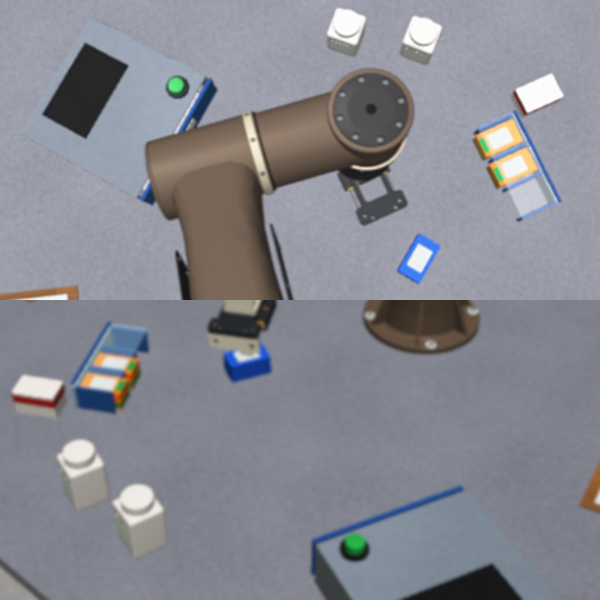

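The tray is shut, both cartons are home in their lanes, and the bystanders haven't moved. I'm handing in.

```bash
python3 -c "
from plant import r
print(r.close_job())"
```

```text
the job is handed in; nothing more can be done
None
```

The delivery is put away, and I handed the job in at about 55 s. I pressed the green button, stood the three tubs upright in the tray and pushed it shut. The two orange cartons then went into the left and middle lanes until they met the stop.

**Last checks**
- **Tray:** it reached its end stop at about 18 N. About 10 s after I let go, the top camera saw the front panel exactly where it was at the start. In the final pictures it was still shut.
- **Cartons:** both stopped firmly, at 16 N and 24 N. The top camera puts their centres within about 2 mm of the expected positions.
- **Jars, red-and-white box and blue look-alike:** they look unmoved in the final pictures. I compared the jars and the box by image only and did not re-measure them. The blue carton's measured position is unchanged.

**What disagreed or failed**
- **Fingertip height:** the real fingertips sit about 37 mm above the reported TCP. My first two presses therefore missed the button. I measured the offset by touching the button and allowed for it from then on.
- **Detection:** my colour detection missed the second carton in one wrist picture. I took its corners from the picture instead.

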